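Book the lot and draw tube caps from the dispenser

TASK

First book the lot: pick up the hand-held scanner, aim its window squarely at the middle of the lot label from about 4 to 10 cm away and hold it steady there for a good two seconds, then lay it back on its mat, lengthwise in the middle. Then pick up the catch cup by its blue grip and hold it, raised off the bench, under each dispenser lane that has a cap in it, pushing the lane's paddle back with the cup so that the cap slides out into it; let no cap fall beside the cup. When all caps have been caught, set the cup upright and gently on the middle of the balance pan; leave the other things on the bench alone.

Things in the scene. Friction and masses are not known exactly. Their poses are not given: they have to be found in the camera images.
- scanner: hand-held code scanner, a straight grey bar with a black head: 145 mm long in all, origin at the middle of its underside, its x axis runs along it to the window in the head. Grey grip: 30 mm wide (y), 30 mm high, from x = -75 to +35 mm, to be gripped across its width, e.g. at x = -20 mm; black head 46 mm wide, 32 mm high, from x = +30 to +70 mm. About 0.16 kg. It reads straight ahead along +x, all the time (no trigger)
- scanner_window (a point): centre of the scanner's reading window at the front of the head, 71 mm ahead of the scanner's origin and 16 mm above its underside; axes as the scanner's
- scanner_mat: green mat of the scanner, fixed to the bench, 190 x 80 x 3 mm; origin under its centre, x axis along its length. At the start the scanner lies on it
- label (a point): centre of the white lot label with black bars (70 mm wide, 50 mm high) on the front of an upright metal plate (84 mm wide, 157 mm tall) of a fixed stand, 125 mm above the bench; its -x axis points out of the label, square to it. The scanner reads it squarely with the window 40 to 100 mm off
- dispenser: fixed white cap dispenser, 200 mm wide, 190 mm high; four smooth open lanes, 50 mm apart, slope down 30 degrees to its front (-x). Origin on the bench under its middle; the lanes' low ends lie 90 mm ahead of it, 120 mm above the bench, closed by spring flaps with orange paddles below, and caps drop 0 to 35 mm ahead of them; the foot begins 45 mm ahead
- cup: white round catch cup, 60 mm high, 72 mm across the rim, 60 mm across the foot, wall 3 mm, floor 5 mm; origin at the middle of its underside. A blue upright grip plate stands out along the cup's -x: 12 mm thick (y), from x = -127 to -65 mm, from 30 to 60 mm above the underside; grip it across its thickness from above, e.g. at x = -90 mm. About 0.14 kg
- balance: fixed slim white balance, 180 x 120 mm, with a flat rectangular steel pan on top. Obstacles about: a fixed tube rack 182 mm high fills x 0.28 to 0.45, y -0.08 to 0.10 m (world); another, 160 mm high, ends at x 0.56, y 0.115 m (it lies to the left and towards the robot of that corner); a box on the right wall juts out to y -0.455 m at x 0.46 to 0.70, z 0.38 to 0.51 m
- pan (a point): centre of the pan's top face (pan 144 x 116 mm, 20 mm above the bench, the highest part of the balance)
- paddle_1 (a point): middle of lane 1's orange paddle face, 75 mm to the left of the dispenser's middle, looking to the dispenser's -x; paddle 26 mm wide, from 68 to 90 mm above the bench, so a cup on the bench passes under it. Pushed 20 mm to the dispenser's +x (about 3 N) it lets the caps slide out; it stops at about 26 mm and springs back when let go
- paddle_2 (a point): middle of lane 2's orange paddle face, 25 mm to the left of the dispenser's middle, looking to the dispenser's -x; paddle 26 mm wide, from 68 to 90 mm above the bench, so a cup on the bench passes under it. Pushed 20 mm to the dispenser's +x (about 3 N) it lets the caps slide out; it stops at about 26 mm and springs back when let go
- paddle_3 (a point): middle of lane 3's orange paddle face, 25 mm to the right of the dispenser's middle, looking to the dispenser's -x; paddle 26 mm wide, from 68 to 90 mm above the bench, so a cup on the bench passes under it. Pushed 20 mm to the dispenser's +x (about 3 N) it lets the caps slide out; it stops at about 26 mm and springs back when let go
- paddle_4 (a point): middle of lane 4's orange paddle face, 75 mm to the right of the dispenser's middle, looking to the dispenser's -x; paddle 26 mm wide, from 68 to 90 mm above the bench, so a cup on the bench passes under it. Pushed 20 mm to the dispenser's +x (about 3 N) it lets the caps slide out; it stops at about 26 mm and springs back when let go
- cap_1: red tube cap, 21 mm across, 16 mm high, 10 g, origin at the middle of its closed end; if present it starts in lane 1 of the dispenser, resting against the flap
- cap_2: dark blue tube cap, 21 mm across, 16 mm high, 10 g, origin at the middle of its closed end; if present it starts in lane 2 of the dispenser, resting against the flap
- cap_3: orange-red tube cap, 21 mm across, 16 mm high, 10 g, origin at the middle of its closed end; if present it starts in lane 3 of the dispenser, resting against the flap
- cap_4: dark blue tube cap, 21 mm across, 16 mm high, 10 g, origin at the middle of its closed end; if present it starts in lane 4 of the dispenser, resting against the flap
- tape_roll: roll of tape, lies on the bench as a bystander, to be left alone
- pen: red pen, lies on the bench as a bystander, to be left alone
- marker_blue: blue marker, lies on the bench as a bystander, to be left alone

How it is judged (in metres and radians):
On the way, in this order (a step that is already met when the one before it is completed fails the run):
1. the scanner, held still, looks squarely at the middle of the label from 30 to 120 mm for 1.5 s (x of scanner_window in the frame of label between -0.12 and -0.03 m and y of label in the frame of scanner_window between -0.015 and 0.015 m and z of label in the frame of scanner_window between -0.015 and 0.015 m and angle between the x axis of scanner_window and the x axis of label, either way round below 0.25 rad and linear speed of scanner below 0.02 m/s), for 1.5 s.
2. the scanner lies let go on its mat again (horizontal distance between scanner and scanner_mat below 0.03 m and height (world z) of scanner below 0.04 m and angle between the x axis of scanner and the x axis of scanner_mat, either way round below 0.35 rad and linear speed of scanner below 0.02 m/s and contact force between the fingers and scanner below 0.1 N), for 0.3 s.
3. every cap is in the cup while the cup is held off the bench (horizontal distance between each of cap_1, cap_2, cap_3, cap_4 and cup below 0.036 m and z of cap_1 in the frame of cup between 0 and 0.06 m and z of cap_2 in the frame of cup between 0 and 0.06 m and z of cap_3 in the frame of cup between 0 and 0.06 m and z of cap_4 in the frame of cup between 0 and 0.06 m and height (world z) of cup above 0.012 m and contact force between the fingers and cup above 0.5 N), for 0.2 s.
At the end, for the whole second after the job is handed in: All caps present lie inside the cup; the cup stands upright (within 0.1 rad) and at rest on the balance pan, its middle within 22 mm of the pan's; the scanner lies at rest on its mat, its middle within 30 mm of the mat's and along it within 0.35 rad (either way round) (horizontal distance between each of cap_1, cap_2, cap_3, cap_4 and cup below 0.036 m and z of cap_1 in the frame of cup between 0 and 0.06 m and z of cap_2 in the frame of cup between 0 and 0.06 m and z of cap_3 in the frame of cup between 0 and 0.06 m and z of cap_4 in the frame of cup between 0 and 0.06 m and horizontal distance between scanner and scanner_mat below 0.03 m and height (world z) of scanner below 0.04 m and angle between the x axis of scanner and the x axis of scanner_mat, either way round below 0.35 rad and linear speed of each of scanner, cup below 0.02 m/s and horizontal distance between cup and pan below 0.022 m and angle between cup's own z axis and vertical below 0.1 rad and height (world z) of cup between 0.016 and 0.026 m); the robot touches nothing.
It fails at once if a cap has fallen beside the cup ((height (world z) of cap_1 below 0.03 m and horizontal distance between cap_1 and cup above 0.06 m) or (height (world z) of cap_2 below 0.03 m and horizontal distance between cap_2 and cup above 0.06 m) or (height (world z) of cap_3 below 0.03 m and horizontal distance between cap_3 and cup above 0.06 m) or (height (world z) of cap_4 below 0.03 m and horizontal distance between cap_4 and cup above 0.06 m)).
It fails at once if a bystander was disturbed (moved more than 30 mm) (distance of any of tape_roll, pen, marker_blue from where it was at the start of the episode above 0.03 m).
It fails at once if the cup was slammed down on the balance (over 30 N) (contact force between cup and balance above 30 N).
Of cap_1, cap_2, cap_3, cap_4 only 2 to 4 are there at a start; the rules pass over those that are not, and their reading is None.
At some moment in a run one of cup may be knocked a few centimetres aside while the robot is not near it.
Once in a run the grip may slacken for a moment while it holds something.
It also fails if it takes over 210 s, if anything falls off the work surface, if the arm or the gripper's body presses on something with over 40 N, if the wrist force passes 120 N, or if a joint passes its speed limit or range.

ROBOT

A 6-joint arm with a two-finger parallel gripper is mounted at the origin on a cart in front of the work surface, level with it; the furniture and walls round the work are solid. World frame = base frame: x ahead of the robot, y to its left, z up, the work surface at z = 0. Lengths are in mm, angles in rad, forces in N, time in s.
With the tool pointing down it reaches from about 325 to 775 mm from the base axis. Payload 9.3 kg.
Tool frame: the origin (TCP) lies midway between the tips of the shut fingers; the grasp point (between the pads) lies ctrl.grasp_offset behind it (ctrl.grasp_offset is the distance from the TCP to the grasp point, in mm); y points along the fingers, z is the direction in which the jaws open and shut, and the axes are right-handed (so a half turn about y gives the same grasp; the last joint's range is limited). The gripper opens to 85 mm and grips with 20 to 120 N. Pads are 22 mm wide; open, the fingers measure 114 mm over their backs; the gripper's body (76 mm by 85 mm) begins 54 mm behind the grasp point. The pads swing forward as they close: fully open they stand 13 mm farther back than shut.
Start: joints at [0.968, 0.259, 0.021, 1.334, 0, 1.418], TCP at [239.133, 495.29, 231.279] pointing down, gripper open.
Joint ranges: [-3.04, 3.04], [-0.91, 1.82], [-1.04, 1.36], [-1.92, 1.95], [-1.52, 1.45], [-3.14, 3.14]. Speed limits (rad/s): [2.22, 2.22, 2.79, 3.14, 3.14, 3.14].

INTERFACE

Orientations are given as a 3x3 rotation matrix whose columns are the frame's x, y, z axes.
In Python, from bench import telemetry, cams, ctrl gives the robot as it stands. The module is installed in compiled form; this text tells all that it offers.
- The arm moves only by the tool servo_tool, never from a script. Its argument "series" is a list that holds one entry, the list of rows, each a list of 7 numbers: the shift along the tool's x, y, z each as a share of 300 mm, from -1 to 1, then the turn, a rotation vector about the tool's x, y, z each as a share of 2 pi rad, from -1 to 1, then the gripper command: -1 is shut, 1 is fully open, values between are in proportion. In form: [[[dx, dy, dz, rx, ry, rz, jaw], ...]]. A call has exactly 8 rows; each row is the pose to reach, as a shift and turn from the pose commanded when the call began, along the tool's axes at that moment, turning the shorter way round; what a row does not reach only later rows make up. A row lasts 1/8 s, in which the tool goes at most 62.5 mm and 10.7 degrees, less where a joint would pass 70% of its speed; a pose out of reach is approached as far as the arm can. A call with a number of a shift or a turn outside -1 to 1 is refused whole. A call with a gripper value outside its range is refused whole. The fingers move at their own pace and stop on an object; "squeeze" is the grip in N (left out, the last holds). Time passes only in rows, so rows that repeat a pose let the fingers close, or fill a call up. It gives the time, the measured TCP pose, the force and the opening at its end, in the units of the state.
- telemetry.observe(): the state, without advancing time (a new reading comes with each control period).
- cams.camera(name): name is "side" or "top"; returns the picture (420x560x3 uint8, blue, green, red); there is no depth.
- cams.camera_info(name): a dict with "K" (3x3 intrinsics, pixels), "cam_to_world" (4x4, takes a point from camera to world coordinates). Camera axes: x right, y down, z forward; pixel columns grow to the right and rows downward; lengths in mm; the calibration is good to about 2 mm. A picture is of the moment at which its call begins. camera_info takes no time and is no camera call.
- ctrl.sign_off(): hands the job in, once; it reports no verdict.
The state is a dict: "time_s": time; "joint_pos": joint angles; "joint_vel": joint speeds; "effort": joint torques, N m; "tcp_pos": TCP position; "eef_rot": TCP orientation; "force": force on the tool from outside, world axes, zero at the start; "ft_torque": the same for the moment, N m; "gripper_width": finger opening in mm.
Only numpy, scipy, OpenCV 4.12 (cv2) and the standard library are available. Lean on these libraries where they do the work, as an engineer would, in place of code of your own. Each camera call takes 0.05 s, during which the arm holds its last target.

## Working session

There is one attempt and no reset: what is moved stays moved. The work goes in short steps, Python scripts to look and compute and a tool call to move; the robot and the scene stay as the last step left them, time stands still between calls to the robot, and variables do not carry over. Pictures are saved under pics/ and viewed, and the job is handed in when it is done.

Besides the shell and the picture viewer there is one more tool, called after "Emit:" as name([rows], argument=value, ...), one row to a line, values as JSON. servo_tool: Moves the arm, as the interface text tells. Its arguments: {"type":"object","properties":{"series":{"type":"array","items":{"type":"array","items":{"type":"array","items":{"type":"number"}}}},"squeeze":{"type":"number"}},"required":["series"]}

```bash
mkdir -p pics; ls; cat > h.py <<'E'
import numpy as np, cv2
from bench import telemetry, cams, ctrl
np.set_printoptions(precision=4,suppress=True)
E
python3 - <<'E'
from h import *
for n in("top","side"):
    cv2.imwrite(f"pics/{n}0.png",cams.camera(n)); i=cams.camera_info(n); print(n,i["K"],i["cam_to_world"])
s=telemetry.observe(); print(s); print(ctrl.grasp_offset)
E
```

```text
pics
top [[446.4834   0.     275.5007]
 [  0.     446.4834 206.3626]
 [  0.       0.       1.    ]] [[   0.0236   -0.9914    0.1286  415.5151]
 [  -0.9997   -0.0232    0.0041 -203.6604]
 [  -0.0011   -0.1287   -0.9917 1059.2105]
 [   0.        0.        0.        1.    ]]
side [[469.1776   0.     274.2594]
 [  0.     469.1776 201.6682]
 [  0.       0.       1.    ]] [[ -0.7643  -0.5382   0.3552 158.5578]
 [ -0.6448   0.6417  -0.4152 247.4425]
 [ -0.0044  -0.5464  -0.8375 956.0608]
 [  0.       0.       0.       1.    ]]
{'time_s': 0.1, 'joint_pos': array([0.9684, 0.2592, 0.0208, 1.3337, 0.    , 1.4182]), 'joint_vel': array([ 0.0008, -0.0017,  0.0009,  0.0001, -0.0005,  0.001 ]), 'effort': array([  0.0049, -55.6692,  34.507 ,   0.0116,  -0.0001,   0.    ]), 'tcp_pos': array([238.9641, 495.0806, 230.7054]), 'eef_rot': array([[ 0.9005, -0.0007,  0.4348],
       [-0.4348, -0.001 ,  0.9005],
       [-0.0002, -1.    , -0.0012]]), 'force': array([ 0.1907,  0.0316, -0.0622]), 'ft_torque': array([-0.0327,  0.0264, -0.04  ]), 'gripper_width': 85.78868336602598}
18.700000000000003
```

View pics/top0.png

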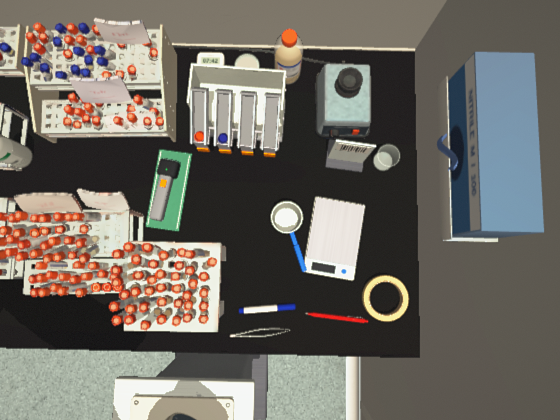

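View pics/side0.png

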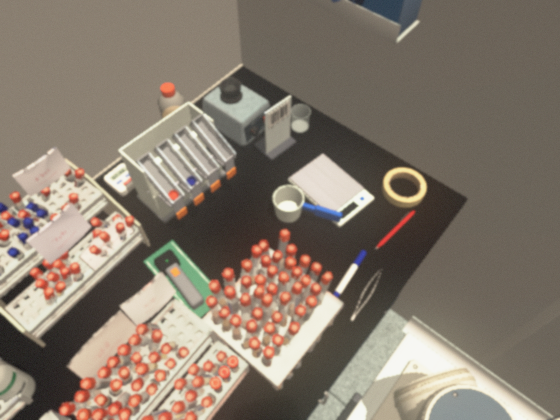

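```bash
cat >> h.py <<'E'
def ray(n,u,v):
    i=cams.camera_info(n);K=np.array(i["K"]);T=np.array(i["cam_to_world"])
    d=T[:3,:3]@np.linalg.solve(K,[u,v,1.]);return T[:3,3],d
def pl(n,u,v,z):
    o,d=ray(n,u,v);return o+d*(z-o[2])/d[2]
def tri(p,q):
    o1,d1=ray("top",*p);o2,d2=ray("side",*q)
    A=np.stack([d1,-d2],1);t=np.linalg.lstsq(A,o2-o1,rcond=None)[0]
    a=o1+t[0]*d1;b=o2+t[1]*d2;return (a+b)/2,np.linalg.norm(a-b)
def proj(n,P):
    i=cams.camera_info(n);T=np.linalg.inv(np.array(i["cam_to_world"]));c=T[:3,:3]@np.asarray(P,float)+T[:3,3];p=np.array(i["K"])@c;return p[:2]/p[2]
def mask(im,lo,hi,roi,minA=5):
    x0,y0,x1,y1=roi;h=cv2.cvtColor(im,cv2.COLOR_BGR2HSV)
    m=np.zeros(im.shape[:2],np.uint8);m[y0:y1,x0:x1]=cv2.inRange(h,lo,hi)[y0:y1,x0:x1]
    n,l,st,c=cv2.connectedComponentsWithStats(m)
    return m,[(st[k,4],c[k]) for k in range(1,n) if st[k,4]>=minA]
def crop(im,roi,f,name):
    x0,y0,x1,y1=roi;cv2.imwrite("pics/"+name,cv2.resize(im[y0:y1,x0:x1],None,fx=f,fy=f,interpolation=cv2.INTER_CUBIC))
E
python3 - <<'E'
from h import *
t=cv2.imread("pics/top0.png");s=cv2.imread("pics/side0.png")
crop(t,(140,60,300,240),3.3,"t0a.png");crop(t,(250,120,410,300),3.3,"t0b.png");crop(s,(110,80,350,260),3.3,"s0a.png")
E
```

```text
(no output)
```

View pics/t0a.png

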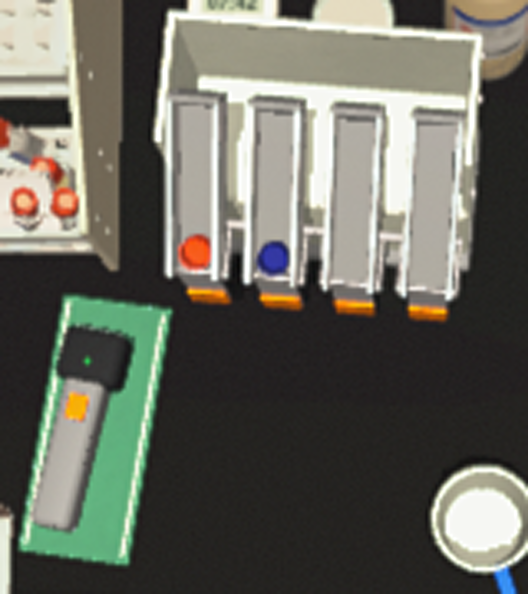

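View pics/t0b.png

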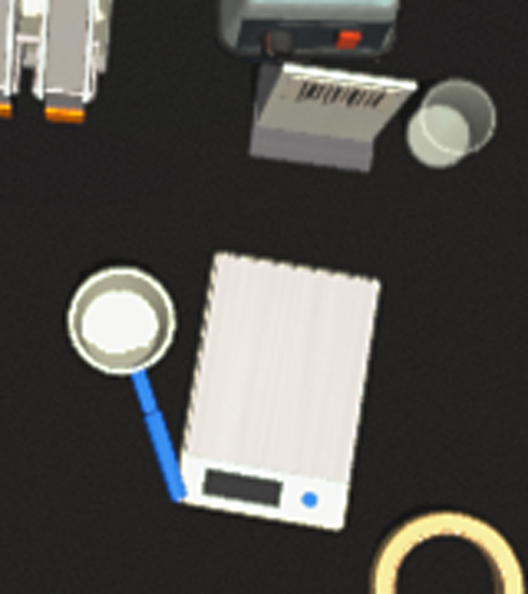

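View pics/s0a.png

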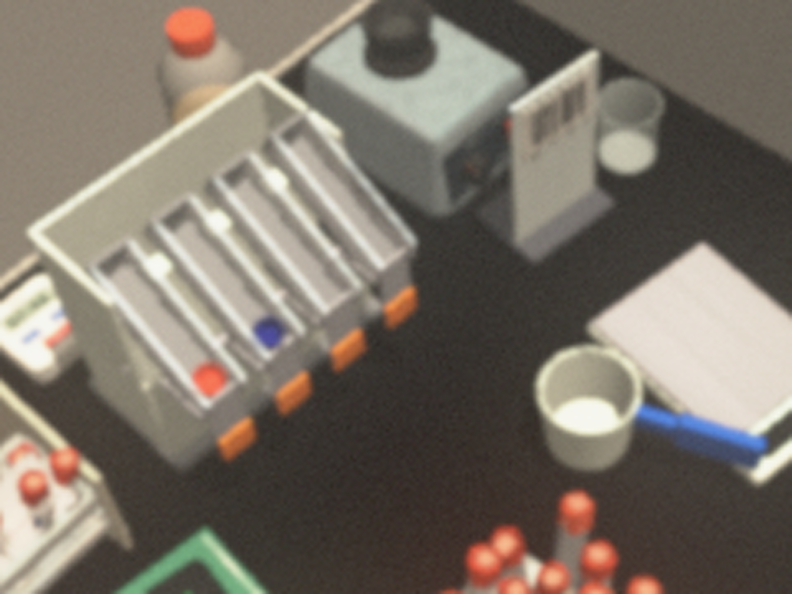

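```bash
cat > m.py <<'E'
from h import *
t=cv2.imread("pics/top0.png");s=cv2.imread("pics/side0.png")
m,g=mask(t,(60,80,60),(90,255,255),(140,140,200,240),50)
r=cv2.minAreaRect(cv2.findNonZero(m));b=cv2.boxPoints(r);print("mat box px",b.tolist())
P=np.array([pl("top",*p,3) for p in b]);c=P.mean(0);print("mat",c,P[:,:2].tolist())
_,a=mask(t,(8,150,120),(20,255,255),(180,130,290,165),6);_,q=mask(s,(8,150,120),(20,255,255),(165,155,250,230),6)
print(a,q)
a=sorted([x[1] for x in a],key=lambda p:p[0]);q=sorted([x[1] for x in q],key=lambda p:p[0])
for p,w in zip(a,q):print("paddle",tri(p,w),pl("top",*p,79),pl("side",*w,79))
cr=lambda x,y:(x/3.3+250-.5+.15,y/3.3+120-.5+.15); sr=lambda x,y:(x/3.3+110-.35,y/3.3+80-.35)
print("plate TL",tri(cr(284,65),sr(512,107)));print("plate TR",tri(cr(415,83),sr(598,52)))
# label bars foot
tr=lambda x,y:(x/3.3+140-.35,y/3.3+60-.35)
# pan corners at z=20
for p in[(215,253),(380,280),(350,476),(188,456)]:
    print("pan",pl("top",*cr(*p),20)[:2])
# cup
m,g=mask(t,(100,150,100),(120,255,255),(280,225,315,275),20);print(g)
ys,xs=np.nonzero(m);pts=np.array([pl("top",x,y,60)[:2] for x,y in zip(xs,ys)]);print("grip",pts.mean(0));l=cv2.fitLine(pts.astype(np.float32),2,0,.01,.01).ravel();print(l, (pts@l[:2]).min()-pts.mean(0)@l[:2],(pts@l[:2]).max()-pts.mean(0)@l[:2])
print("cup rim",pl("top",*cr(121.5,320.5),60), "rimL/R",pl("top",*cr(68,320),60),pl("top",*cr(175,320),60))
# scanner
for nme,p,z in[("rear",(56,528),33),("rear top L",(35,522),33),("rear top R",(77,528),33),("head front L",(70,328),35),("head frontR",(131,334),35)]:print(nme,pl("top",*tr(*p),z)[:2])
E
python3 m.py
```

```text
mat box px [[144.5100860595703, 226.5669708251953], [158.34495544433594, 147.01649475097656], [192.40184020996094, 152.93943786621094], [178.5669708251953, 232.4899139404297]]
mat [587.7759  58.1611   3.    ] [[496.91379535907424, 110.24720170283828], [691.1106934143639, 88.52487722799967], [678.3174626491544, 5.1389097555218655], [484.76182202008164, 28.733281975683695]]
[(np.int32(33), array([199.2727, 135.7879])), (np.int32(34), array([203.5588, 149.5294])), (np.int32(36), array([224.5278, 151.0278])), (np.int32(36), array([245.9444, 152.6667])), (np.int32(36), array([269.3611, 154.5833]))] [(np.int32(59), array([231.3051, 172.678 ])), (np.int32(58), array([215.1724, 185.7069])), (np.int32(65), array([198.8769, 198.8308])), (np.int32(71), array([181.6761, 212.7887]))]
paddle (array([687.2043, -30.5616,  72.4324]), np.float64(30.975301717827964)) [699.4504 -23.5303  79.    ] [667.7818 -34.1562  79.    ]
paddle (array([638.1721, -53.5396, 148.1477]), np.float64(26.328085597727124)) [667.8494 -34.6291  79.    ] [664.9773 -84.5585  79.    ]
paddle (array([634.7417, -97.9047, 150.4508]
[... 230 characters left out ...]
   79.    ]
plate TL (array([ 673.8287, -321.9111,  160.0164]), np.float64(2.5514513007440462))
plate TR (array([ 664.4756, -405.1272,  156.4961]), np.float64(3.9991572815344933))
pan [ 576.3042 -291.264 ]
pan [ 559.622  -408.8489]
pan [ 420.7798 -387.5764]
pan [ 432.0099 -274.1112]
[(np.int32(217), array([297.6959, 251.5806]))]
grip [ 444.8125 -251.304 ]
[   0.9466    0.3224  444.8125 -251.304 ] -44.358629171997165 44.63769701640058
cup rim [ 522.084  -224.7389   60.    ] rimL/R [ 521.5718 -188.2649   60.    ] [ 523.2814 -261.196    60.    ]
rear [511.2538  74.3449]
rear top L [515.1247  89.2937]
rear top R [511.5984  59.6483]
head front L [653.9754  72.1073]
head frontR [650.6308  28.5176]
```

```bash
cat > m2.py <<'E'
from h import *
t=cv2.imread("pics/top0.png");s=cv2.imread("pics/side0.png")
m,g=mask(t,(60,80,60),(90,255,255),(140,140,200,240),50)
h=cv2.convexHull(cv2.findNonZero(m));e=cv2.approxPolyDP(h,5,True).reshape(-1,2)
P=np.array([pl("top",*p,3)[:2] for p in e]);print("mat",P.tolist(),P.mean(0))
for i in range(len(P)):
    d=P[(i+1)%len(P)]-P[i];print(np.linalg.norm(d),np.arctan2(d[1],d[0]))
_,a=mask(t,(8,150,120),(20,255,255),(180,142,290,165),6);_,q=mask(s,(8,150,120),(20,255,255),(165,155,250,230),6)
a=sorted([x[1] for x in a],key=lambda p:p[0]);q=sorted([x[1] for x in q],key=lambda p:p[0])
for p,w in zip(a,q):print("paddle",tri(p,w),pl("top",*p,79))
cr=lambda x,y:(x/3.3+250-.35,y/3.3+120-.35); sr=lambda x,y:(x/3.3+110-.35,y/3.3+80-.35)
print("plate top@157",pl("top",*cr(284,65),157),pl("top",*cr(415,83),157),pl("side",*sr(512,107),157),pl("side",*sr(598,52),157))
print("plate foot side",sr(515,240),pl("side",*sr(515,240),0))
h=[cr(*p) for p in [(302,80),(383,90),(295,102),(375,110)]];print(h)
for p in [(302,80),(383,90)]:print("bars top at z150",pl("top",*cr(*p),145))
for p in [(295,102),(375,110)]:print("bars bot",pl("top",*cr(*p),110))
# lane low ends (front tops of trough), tri
tr=lambda x,y:(x/3.3+140-.35,y/3.3+60-.35)
print("lane1 end L",tri(tr(168,275),sr(202,410)),"lane4 end R",tri(tr(456,300),sr(417,240)))
print("cap1",tri(tr(197,251),sr(210,378)),"cap2",tri(tr(274,257),sr(268,332)))
# scanner outline: dark/grey non-green inside the mat
E
python3 m2.py
```

```text
mat [[678.0881630057866, 8.528986903970349], [490.6854850027925, 28.011188032561165], [498.28810289007777, 109.16741490019828], [686.2141930260087, 86.6522265529899]] [588.319  58.09 ]
188.41263196375326 3.038005722713231
81.51155107180487 1.4773901264849998
189.27004269056505 -0.11924037824397925
78.54471934603683 -1.6744391486015775
paddle (array([668.1301, -34.4422,  78.2384]), np.float64(0.19340337703257213)) [667.8494 -34.6291  79.    ]
paddle (array([663.8348, -82.8817,  82.457 ]), np.float64(1.7658430737657973)) [665.4928 -81.964   79.    ]
paddle (array([ 660.4931, -131.3167,   83.8148]), np.float64(2.5643550816521725)) [ 662.8384 -130.2692   79.    ]
paddle (array([ 658.5368, -183.4335,   81.0631]), np.float64(1.3655758092865888)) [ 659.6525 -183.0333   79.    ]
plate top@157 [ 675.8355 -321.6804  157.    ] [ 666.1116 -404.0592  157.    ] [ 674.5602 -324.5647  157.    ] [ 662.294  -405.5232  157.    ]
plate foot side (265.71060606060604, 152.37727272727275) [ 680.3032 -329.7315    0.    ]
[(341.1651515151515, 143.89242424242425), (365.71060606060604, 146.9227272727273), (339.04393939393935, 150.5590909090909), (363.2863636363636, 152.98333333333335)]
bars top at z150 [ 669.7344 -334.7749  145.    ]
bars top at z150 [ 664.3945 -386.3421  145.    ]
bars bot [ 664.4393 -335.244   110.    ]
bars bot [ 660.2565 -388.0278  110.    ]
lane1 end L (array([666.7461, -16.2578, 137.1955]), np.float64(0.6591457588021672)) lane4 end R (array([ 653.363 , -201.8242,  141.7452]), np.float64(0.5624726094605034))
cap1 (array([681.4255, -35.2448, 138.4159]), np.float64(2.2307122561465067)) cap2 (array([679.0006, -84.6943, 137.9648]), np.float64(1.629531508753943))
```

```bash
cat > go.py <<'E'
# usage: go.py x y z yaw [x y z yaw ...] : tool-frame shares for every target, from current pose
from h import *; import sys
from scipy.spatial.transform import Rotation as Ro
s=telemetry.observe();p=np.array(s["tcp_pos"]);R=np.array(s["eef_rot"])
print("t",s["time_s"],"p",p,"yaw",np.arctan2(R[1,0],R[0,0]),"w",s["gripper_width"],"F",s["force"],"j",s["joint_pos"])
a=np.array(sys.argv[1:],float).reshape(-1,4)
for x,y,z,w in a:
    c,q=np.cos(w),np.sin(w);T=np.array([[c,0,-q],[q,0,c],[0,-1,0]])
    print(np.round(np.r_[R.T@(np.array([x,y,z])-p)/300,Ro.from_matrix(R.T@T).as_rotvec()/2/np.pi],4).tolist())
E
python3 go.py 420 280 231 -.3 595 60 231 -.172; python3 - <<'E'
from h import *
t=cv2.imread("pics/top0.png"); t2=cv2.cvtColor(t,cv2.COLOR_BGR2HSV)
crop(t,(145,145,195,235),6.5,"sc0.png")
E
```

```text
t 0.1 p [238.9641 495.0806 230.7054] yaw -0.4497846147749045 w 85.78868336602598 F [ 0.1907  0.0316 -0.0622] j [0.9684 0.2592 0.0208 1.3337 0.     1.4182]
[0.8551, -0.0007, -0.3833, 0.0002, -0.0238, -0.0]
[1.6993, -0.0003, -0.79, 0.0002, -0.0442, -0.0001]
```

View pics/sc0.png

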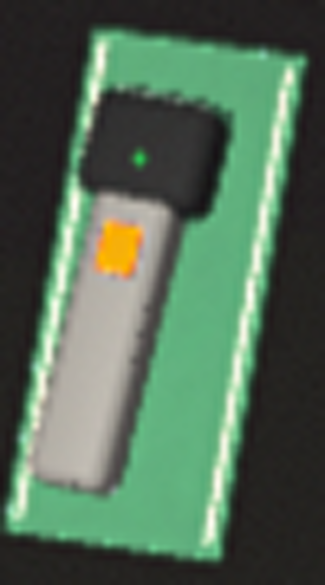

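Emit:
servo_tool([
  [[0.12,0,-0.05,0,-0.003,0,0.3],[0.24,0,-0.11,0,-0.007,0,0.3],[0.37,0,-0.17,0,-0.01,0,0.3],[0.5,0,-0.23,0,-0.013,0,0.3],[0.62,0,-0.29,0,-0.016,0,0.3],[0.74,0,-0.34,0,-0.02,0,0.3],[0.85,0,-0.39,0,-0.024,0,0.3],[0.95,0,-0.44,0,-0.024,0,0.3]],
])

```text
time_s: 1.1
tcp_pos: [439.0, 251.4, 231.0]
eef_rot: [[0.956, -0.001, 0.295], [-0.295, -0.0, 0.956], [-0.0, -1.0, -0.0]]
force: [-0.5, -0.3, 0.1]
gripper_width: 55.4
```

```bash
python3 go.py 595 60 200 -.172
```

```text
t 1.1 p [439.0138 251.3513 230.9667] yaw -0.29899702891412433 w 55.366514111550366 F [-0.5396 -0.3024  0.0944] j [ 0.354   0.1838 -0.0785  1.3091 -0.      0.653 ]
[0.6848, 0.1031, -0.4563, 0.0001, -0.0202, -0.0001]
```

Emit:
servo_tool([
  [[0.15,0,-0.1,0,-0.005,0,0.2],[0.3,0,-0.2,0,-0.01,0,0.2],[0.45,0,-0.3,0,-0.015,0,0.2],[0.6,0.0,-0.4,0,-0.02,0,0.2],[0.68,0.05,-0.456,0,-0.02,0,0.2],[0.68,0.1,-0.456,0,-0.02,0,0.2],[0.68,0.1,-0.456,0,-0.02,0,0.2],[0.68,0.1,-0.456,0,-0.02,0,0.2]],
])

```text
time_s: 2.1
tcp_pos: [592.6, 62.7, 201.9]
eef_rot: [[0.985, 0.0, 0.171], [-0.171, 0.0, 0.985], [0.0, -1.0, 0.0]]
force: [0.1, -0.3, -0.9]
gripper_width: 51.1
```

```bash
python3 go.py 595 60 8 -.172; python3 - <<'E'
from h import *
i=cams.camera("top");crop(i,(130,120,230,240),5,"t1.png")
i=cams.camera("side");crop(i,(120,180,280,340),3.5,"s1.png")
E
```

```text
t 2.1 p [592.5515  62.6501 201.8661] yaw -0.17210557704226226 w 51.13177761093706 F [ 0.1115 -0.2508 -0.9471] j [-0.0355  0.3461  0.0729  1.2973  0.0001  0.1366]
[0.0094, 0.6462, -0.0074, -0.0, -0.0, 0.0]
```

View pics/s1.png

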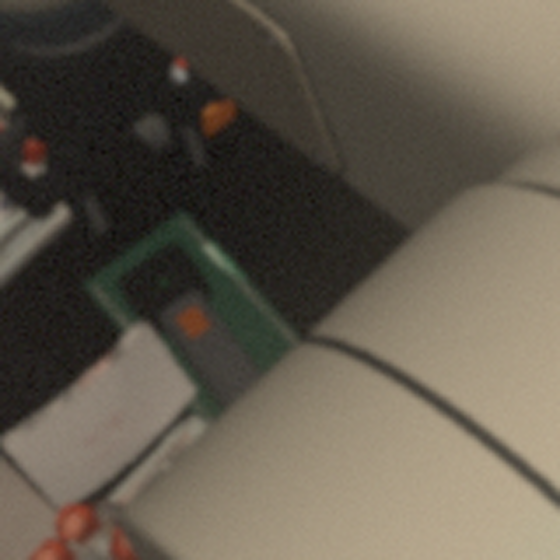

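Emit:
servo_tool([
  [[0.008,0.1,-0.005,0,0,0,0.2],[0.008,0.2,-0.005,0,0,0,0.2],[0.008,0.3,-0.005,0,0,0,0.2],[0.008,0.4,-0.005,0,0,0,0.2],[0.008,0.48,-0.005,0,0,0,0.2],[0.008,0.56,-0.005,0,0,0,0.2],[0.008,0.61,-0.005,0,0,0,0.2],[0.008,0.64,-0.005,0,0,0,0.2]],
])

```text
time_s: 3.2
tcp_pos: [595.2, 60.1, 9.1]
eef_rot: [[0.985, 0.0, 0.172], [-0.172, -0.0, 0.985], [0.0, -1.0, 0.0]]
force: [0.7, -0.1, 0.4]
gripper_width: 51.3
```

Emit:
servo_tool([
  [[0,0,0,0,0,0,-0.1],[0,0,0,0,0,0,-0.3],[0,0,0,0,0,0,-0.5],[0,0,0,0,0,0,-0.7],[0,0,0,0,0,0,-1],[0,0,0,0,0,0,-1],[0,0,0,0,0,0,-1],[0,0,0,0,0,0,-1]],
], squeeze=60)

```text
time_s: 4.2
tcp_pos: [595.7, 59.8, 10.2]
eef_rot: [[0.985, 0.002, 0.172], [-0.172, 0.0, 0.985], [0.002, -1.0, 0.0]]
force: [-0.5, 1.8, 6.0]
gripper_width: 28.6
```

```bash
python3 go.py 595 60 115 -.172 536 -348.5 114 -.11
```

```text
t 4.2 p [595.6517  59.8033  10.1971] yaw -0.17336357875943828 w 28.645906261893558 F [-0.5475  1.7624  5.955 ] j [-0.0401  0.4833 -0.2303  0.8556  0.0001  0.1333]
[-0.0017, -0.3493, 0.0004, -0.0, -0.0002, 0.0002]
[0.0394, -0.3463, -1.3748, -0.0, -0.0101, 0.0002]
```

Emit:
servo_tool([
  [[0,-0.05,0,0,0,0,-1],[0,-0.12,0,0,0,0,-1],[0,-0.2,0,0,0,0,-1],[0,-0.28,0,0,0,0,-1],[0,-0.345,0,0,0,0,-1],[-0.08,-0.345,-0.1,0,0,0,-1],[-0.12,-0.345,-0.2,0,-0.002,0,-1],[-0.12,-0.345,-0.3,0,-0.004,0,-1]],
])

```text
time_s: 5.2
tcp_pos: [543.1, -23.2, 113.9]
eef_rot: [[0.989, 0.0, 0.147], [-0.147, -0.0, 0.989], [0.0, -1.0, -0.0]]
force: [0.8, 0.6, -1.6]
gripper_width: 29.3
```

```bash
python3 go.py  536 -348.5 116 -.11
```

```text
t 5.2 p [543.1194 -23.2122 113.8714] yaw -0.14726339323348567 w 29.31107240882475 F [ 0.8048  0.5629 -1.5755] j [-0.197   0.3085 -0.2165  1.0453 -0.0002 -0.0498]
[0.1356, -0.0068, -1.076, 0.0, -0.0059, 0.0001]
```

Emit:
servo_tool([
  [[0.016,0,-0.13,0,-0.001,0,-1],[0.032,0,-0.26,0,-0.002,0,-1],[0.05,0,-0.39,0,-0.003,0,-1],[0.065,0,-0.52,0,-0.004,0,-1],[0.08,0,-0.65,0,-0.005,0,-1],[0.1,-0.007,-0.78,0,-0.006,0,-1],[0.11,-0.007,-0.88,0,-0.006,0,-1],[0.12,-0.007,-0.95,0,-0.006,0,-1]],
])

```text
time_s: 6.2
tcp_pos: [537.4, -311.3, 115.5]
eef_rot: [[0.994, 0.0, 0.111], [-0.111, -0.0, 0.994], [0.0, -1.0, -0.0]]
force: [-0.4, -0.2, -1.3]
gripper_width: 29.2
```

```bash
python3 go.py  536 -348.5 116 -.11;python3 - <<'E'
from h import *
i=cams.camera("top");cv2.imwrite("pics/t2.png",i)
i=cams.camera("side");cv2.imwrite("pics/s2.png",i)
E
```

```text
t 6.2 p [ 537.4181 -311.2855  115.4809] yaw -0.11151545247709821 w 29.203365339404286 F [-0.389  -0.2372 -1.2592] j [-0.66    0.4302 -0.0202  1.1201 -0.0001 -0.5484]
[0.0091, -0.0017, -0.1238, 0.0, -0.0002, 0.0]
```

View pics/s2.png

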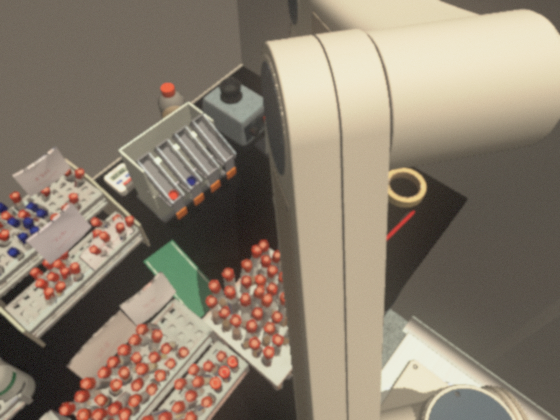

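View pics/t2.png

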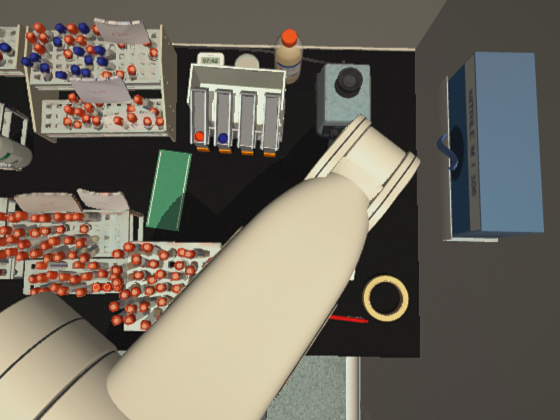

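```bash
python3 - <<'E'
from h import *
for z in(300,380,450,510):print(z,pl("top",420,160,z),pl("top",383,235,z),pl("top",360,115,z))
E
```

```text
300 [ 601.0692 -449.592   300.    ] [ 469.1833 -384.3736  300.    ] [ 679.6694 -345.4581  300.    ]
380 [ 581.5169 -423.6775  380.    ] [ 463.5281 -365.3314  380.    ] [ 651.8347 -330.5165  380.    ]
450 [ 564.4086 -401.0024  450.    ] [ 458.5799 -348.6695  450.    ] [ 627.4794 -317.4426  450.    ]
510 [ 549.7443 -381.5665  510.    ] [ 454.3385 -334.3878  510.    ] [ 606.6035 -306.2364  510.    ]
```

```bash
python3 - <<'E'
from h import *
for z in(115,200,250,300,350,400,450,500):print(z,proj("top",[537,-311,z]),proj("side",[537,-311,z]))
i=cv2.imread("pics/t2.png");crop(i,(290,90,440,240),4,"t2c.png")
E
```

```text
115 [327.6796 208.0305] [306.9505 156.771 ]
200 [332.7033 202.5614] [309.1015 131.7717]
250 [336.1423 198.8175] [310.5163 115.3299]
300 [340.0253 194.5903] [312.0604  97.3845]
350 [344.4442 189.7796] [313.7524  77.7193]
400 [349.5183 184.2556] [315.6148  56.0746]
450 [355.4048 177.8472] [317.6746  32.1356]
500 [362.3159 170.3234] [319.965    5.5173]
```

View pics/t2c.png

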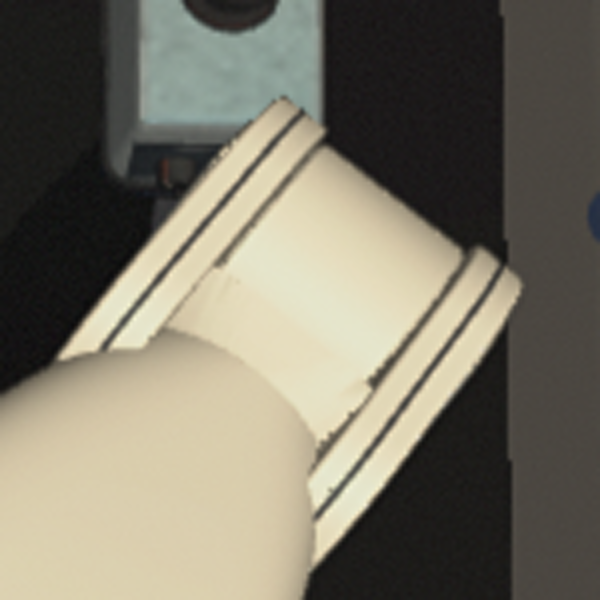

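Emit:
servo_tool([
  [[0.001,0,-0.016,0,0,0,-1],[0.002,0,-0.032,0,0,0,-1],[0.004,0,-0.05,0,0,0,-1],[0.006,0,-0.07,0,0,0,-1],[0.007,-0.001,-0.09,0,0,0,-1],[0.008,-0.001,-0.105,0,0,0,-1],[0.009,-0.002,-0.115,0,0,0,-1],[0.009,-0.002,-0.123,0,0,0,-1]],
])

```text
time_s: 7.3
tcp_pos: [536.3, -347.0, 115.5]
eef_rot: [[0.994, 0.0, 0.11], [-0.11, 0.0, 0.994], [0.0, -1.0, 0.0]]
force: [-0.1, -0.3, -1.2]
gripper_width: 28.9
```

```bash
python3 go.py  536 -348.5 116 -.11;python3 - <<'E'
from h import *
i=cams.camera("top");crop(i,(270,80,450,260),3.3,"t3.png")
E
```

```text
t 7.3 p [ 536.281  -347.0147  115.4838] yaw -0.11058433378065204 w 28.931850467025637 F [-0.1191 -0.3286 -1.2078] j [-0.7056  0.459   0.0281  1.1398  0.     -0.595 ]
[-0.0004, -0.0017, -0.005, -0.0, -0.0001, 0.0]
```

View pics/t3.png

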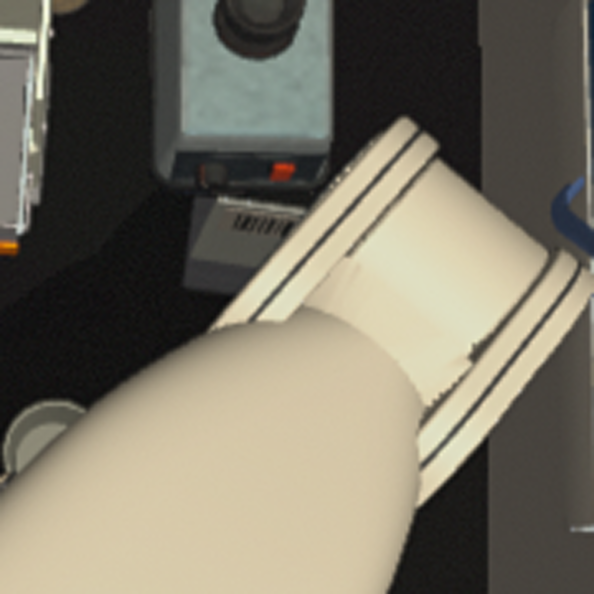

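Emit:
servo_tool([
  [[0,-0.002,-0.003,0,0,0,-1],[0,-0.002,-0.003,0,0,0,-1],[0,-0.002,-0.003,0,0,0,-1],[0,-0.002,-0.003,0,0,0,-1],[0,-0.002,-0.003,0,0,0,-1],[0,-0.002,-0.003,0,0,0,-1],[0,-0.002,-0.003,0,0,0,-1],[0,-0.002,-0.003,0,0,0,-1]],
])

```text
time_s: 8.35
tcp_pos: [536.2, -347.7, 116.1]
eef_rot: [[0.994, -0.0, 0.11], [-0.11, 0.0, 0.994], [-0.0, -1.0, 0.0]]
force: [-0.1, 0.1, -1.0]
gripper_width: 28.9
```

Emit:
servo_tool([
  [[0,0,0,0,0,0,-1],[0,0,0,0,0,0,-1],[0,0,0,0,0,0,-1],[0,0,0,0,0,0,-1],[0,0,0,0,0,0,-1],[0,0,0,0,0,0,-1],[0,0,0,0,0,0,-1],[0,0,0,0,0,0,-1]],
])

```text
time_s: 9.35
tcp_pos: [536.2, -347.7, 116.1]
eef_rot: [[0.994, 0.0, 0.11], [-0.11, 0.0, 0.994], [0.0, -1.0, 0.0]]
force: [0.8, 0.5, -1.8]
gripper_width: 28.9
```

Emit:
servo_tool([
  [[0,0,0,0,0,0,-1],[0,0,0,0,0,0,-1],[0,0,0,0,0,0,-1],[0,0,0,0,0,0,-1],[0,0,0,0,0,0,-1],[0,0,0,0,0,0,-1],[0,0,0,0,0,0,-1],[0,0,0,0,0,0,-1]],
])

```text
time_s: 10.35
tcp_pos: [536.2, -347.7, 116.1]
eef_rot: [[0.994, -0.0, 0.11], [-0.11, -0.0, 0.994], [-0.0, -1.0, -0.0]]
force: [-0.2, 0.4, -0.9]
gripper_width: 28.7
```

```bash
python3 go.py  536 -348.5 116 -.11
```

```text
t 10.35 p [ 536.2019 -347.7148  116.0712] yaw -0.11050161262419594 w 28.740577948311792 F [-0.2415  0.3751 -0.873 ] j [-0.7065  0.4592  0.0299  1.1415 -0.     -0.596 ]
[-0.0004, 0.0002, -0.0027, 0.0, -0.0001, -0.0]
```

Emit:
servo_tool([
  [[-0.01,0,0.12,0,0,0,-1],[-0.02,0,0.25,0,0,0,-1],[-0.02,0,0.38,0,0,0,-1],[-0.02,0,0.51,0,0,0,-1],[-0.02,0,0.64,0,0,0,-1],[-0.02,0,0.77,0,0,0,-1],[-0.02,0,0.89,0,0,0,-1],[-0.02,0,1.0,0,0,0,-1]],
])

```text
time_s: 11.35
tcp_pos: [563.4, -47.6, 116.3]
eef_rot: [[0.994, 0.0, 0.11], [-0.11, -0.0, 0.994], [0.0, -1.0, -0.0]]
force: [0.1, -0.5, -1.4]
gripper_width: 28.8
```

```bash
python3 go.py  560 50 116 -.115 598 57 116 -.115
```

```text
t 11.35 p [563.418  -47.5658 116.2681] yaw -0.11016555058088377 w 28.75795610728964 F [ 0.1276 -0.5262 -1.3541] j [-0.2326  0.3411 -0.1604  1.0688  0.     -0.1225]
[-0.0471, 0.0009, 0.322, 0.0, 0.0008, 0.0001]
[0.0763, 0.0009, 0.3591, 0.0, 0.0008, 0.0001]
```

Emit:
servo_tool([
  [[0,0,0.08,0,0,0,-1],[0,0,0.16,0,0,0,-1],[0,0,0.24,0,0,0,-1],[0.02,0,0.3,0,0,0,-1],[0.04,0,0.34,0,0,0,-1],[0.06,0,0.357,0,0.001,0,-1],[0.075,0,0.357,0,0.001,0,-1],[0.075,0,0.357,0,0.001,0,-1]],
])

```text
time_s: 12.35
tcp_pos: [597.8, 54.5, 115.9]
eef_rot: [[0.993, -0.0, 0.117], [-0.117, -0.0, 0.993], [-0.0, -1.0, -0.0]]
force: [-0.2, -0.1, -0.5]
gripper_width: 28.6
```

```bash
python3 go.py 598 57 12 -.115; python3 - <<'E'
from h import *
i=cams.camera("top");crop(i,(120,80,270,240),3.5,"t4.png")
i=cams.camera("side");crop(i,(100,140,280,320),3.3,"s4.png")
E
```

```text
t 12.35 p [597.8193  54.4574 115.8841] yaw -0.11746669614465859 w 28.629009657169455 F [-0.2063 -0.0779 -0.5424] j [-0.0488  0.3971 -0.0733  1.1006 -0.0002  0.0687]
[-0.0003, 0.3463, 0.0086, 0.0, -0.0004, -0.0]
```

View pics/s4.png

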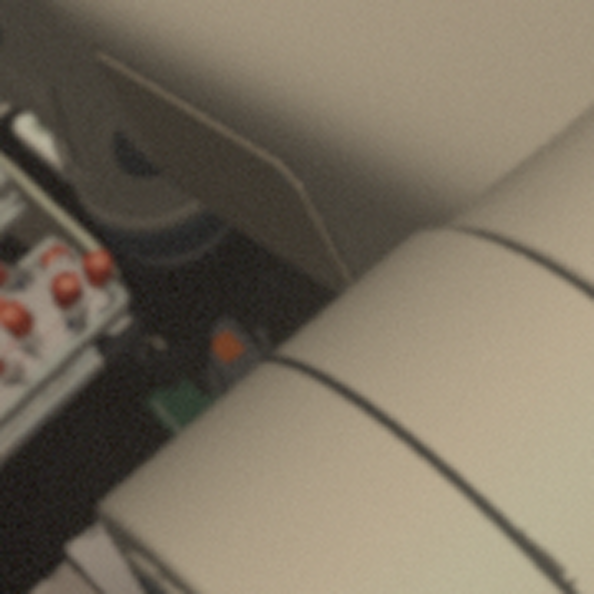

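View pics/t4.png

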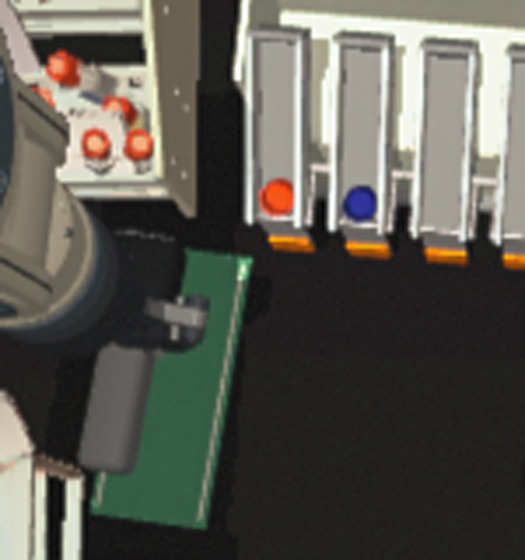

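```bash
python3 - <<'E'
from h import *
def sc(o,a,z,p): c,s=np.cos(a),np.sin(a);return [o[0]+c*p[0]-s*p[1],o[1]+s*p[0]+c*p[1],z+p[2]]
# orange square, initial, both views
t=cv2.imread("pics/top0.png");s=cv2.imread("pics/side0.png")
_,a=mask(t,(12,150,120),(25,255,255),(155,175,170,190),3);print(a)
_,b=mask(s,(5,120,100),(25,255,255),(165,262,182,280),3);print(b)
sq,e=tri(a[0][1],b[0][1]);print("sq world",sq,e)
d=sq[:2]-[585,62];c,q=np.cos(-.172),np.sin(-.172);lx,ly=c*d[0]+q*d[1],-q*d[0]+c*d[1];print("local",lx,ly)
p=np.array([597.8,54.5]);a=-.1175
for dx in(-10,):
  o=p+dx*np.array([np.cos(a),np.sin(a)])
  print("exp square side",proj("side",sc(o,a,109,(lx,ly,sq[2]-3))))
  for k in[(-75,15,30),(-75,-15,30),(-75,-15,0),(-75,15,0)]: 
    u=proj("top",sc(o,a,109,k));print("rear",k,(u-[120,80]+.5)*3.5)
print("meas sq side",(228/3.3+100,347/3.3+140))
E
```

```text
[(np.int32(43), array([162.6744, 182.7442]))]
[(np.int32(48), array([174.8542, 271.5417]))]
sq world [597.1     64.1746  35.8322] 1.0001084547637784
local 11.54924863714454 4.213486628287539
exp square side [165.9012 245.7487]
rear (-75, 15, 30) [ 74.4481 466.067 ]
rear (-75, -15, 30) [124.2816 473.1321]
rear (-75, -15, 0) [137.4631 478.5382]
rear (-75, 15, 0) [ 89.172  471.6896]
meas sq side (169.0909090909091, 245.15151515151516)
```

```bash
python3 - <<'E'
from h import *
i=cv2.imread("pics/t4.png"); c=cv2.resize(i[330:490,60:180],None,fx=4.5,fy=4.5,interpolation=cv2.INTER_CUBIC)
c=cv2.convertScaleAbs(c,alpha=1.6)
def sc(o,a,z,p): C,s=np.cos(a),np.sin(a);return [o[0]+C*p[0]-s*p[1],o[1]+s*p[0]+C*p[1],z+p[2]]
a=-.1175;o=np.array([597.8,54.5])-10*np.array([np.cos(a),np.sin(a)])
for P,Q in[((-75,15,30),(0,15,30)),((-75,-15,30),(0,-15,30)),((-75,15,30),(-75,-15,30))]:
    u,v=[(((proj("top",sc(o,a,109,k))-[120,80]+.5)*3.5)-[60,330])*4.5 for k in(P,Q)]
    cv2.line(c,tuple(int(x) for x in u),tuple(int(x) for x in v),(0,0,255),1)
cv2.imwrite("pics/rear.png",c)
E
```

```text
(no output)
```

View pics/rear.png

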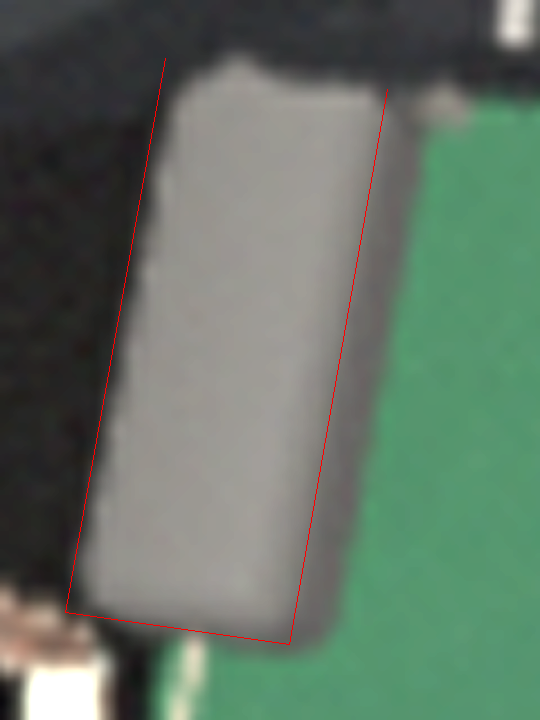

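Emit:
servo_tool([
  [[0,0.06,0.009,0,0,0,-1],[0,0.13,0.009,0,0,0,-1],[0,0.2,0.009,0,0,0,-1],[0,0.26,0.009,0,0,0,-1],[0,0.3,0.009,0,0,0,-1],[0,0.325,0.009,0,0,0,-1],[0,0.34,0.009,0,0,0,-1],[0,0.349,0.009,0,0,0,-1]],
])

```text
time_s: 13.45
tcp_pos: [598.0, 57.8, 11.5]
eef_rot: [[0.993, 0.0, 0.117], [-0.117, -0.0, 0.993], [0.0, -1.0, 0.0]]
force: [-0.6, 0.7, -0.6]
gripper_width: 28.7
```

Emit:
servo_tool([
  [[0,0.003,0,0,0,0,-1],[0,0.003,0,0,0,0,-1],[0,0.003,0,0,0,0,-0.2],[0,0.003,0,0,0,0,0],[0,0.003,0,0,0,0,0.2],[0,0.003,0,0,0,0,0.2],[0,0.003,0,0,0,0,0.2],[0,0.003,0,0,0,0,0.2]],
])

```text
time_s: 14.45
tcp_pos: [597.8, 57.8, 10.5]
eef_rot: [[0.993, -0.0, 0.117], [-0.117, -0.0, 0.993], [-0.0, -1.0, -0.0]]
force: [0.1, 0.8, -0.1]
gripper_width: 51.0
```

Emit:
servo_tool([
  [[0,-0.01,0,0,0,0,0.2],[0,-0.05,0,0,0,0,0.2],[0,-0.15,0,0,0,0,0.2],[0,-0.25,0,0,0,0,0.2],[0,-0.38,0,0,0,0,0.2],[0,-0.52,0,0,0,0,0.2],[0,-0.65,-0.05,0,0,0,0.2],[0,-0.65,-0.2,0,0,0,0.2]],
])

```text
time_s: 15.45
tcp_pos: [592.1, -1.2, 209.9]
eef_rot: [[0.994, 0.007, 0.114], [-0.114, -0.001, 0.994], [0.007, -1.0, 0.0]]
force: [0.7, -0.4, -1.3]
gripper_width: 51.0
```

```bash
python3 go.py 430 -250 210 .33; python3 - <<'E'
from h import *
i=cams.camera("top");cv2.imwrite("pics/t5.png",i);crop(i,(130,130,230,250),5,"t5c.png")
i=cams.camera("side");cv2.imwrite("pics/s5.png",i)
E
```

```text
t 15.45 p [592.1316  -1.2284 209.888 ] yaw -0.11383947167239776 w 51.02291571307966 F [ 0.6951 -0.3737 -1.3095] j [-0.1439  0.3327  0.0733  1.3046  0.0003 -0.03  ]
[-0.4427, -0.0035, -0.8853, 0.0002, -0.0706, 0.0011]
```

View pics/t5.png

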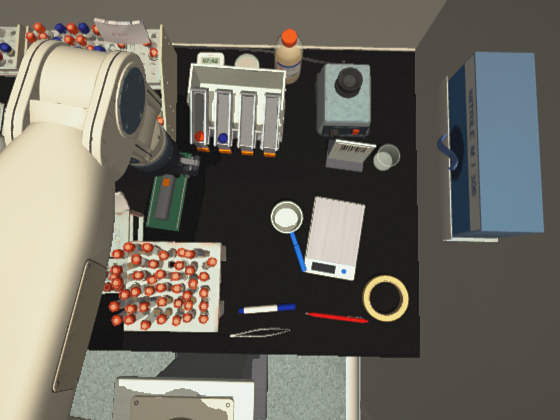

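Emit:
servo_tool([
  [[-0.06,0,-0.12,0,-0.01,0,0.0],[-0.12,0,-0.24,0,-0.02,0,0],[-0.18,0,-0.36,0,-0.03,0,0],[-0.24,0,-0.48,0,-0.04,0,0],[-0.3,0,-0.6,0,-0.05,0,0],[-0.36,0,-0.72,0,-0.06,0,0],[-0.41,0,-0.82,0,-0.07,0,0],[-0.44,0,-0.88,0,-0.07,0,0]],
])

```text
time_s: 16.55
tcp_pos: [428.2, -249.5, 206.1]
eef_rot: [[0.948, 0.0, -0.317], [0.317, -0.0, 0.948], [0.0, -1.0, -0.0]]
force: [0.5, -0.3, -1.4]
gripper_width: 42.7
```

```bash
python3 go.py 437 -254 70 .33 437 -254 28 .33; python3 - <<'E'
from h import *
i=cams.camera("top");cv2.imwrite("pics/t6.png",i)
i=cams.camera("side");cv2.imwrite("pics/s6.png",i)
E
```

```text
t 16.55 p [ 428.1692 -249.462   206.1498] yaw 0.3227621569435136 w 42.69323065156208 F [ 0.4903 -0.3207 -1.3981] j [-0.6971  0.1748 -0.1536  1.2418  0.0001 -1.0199]
[0.023, 0.4539, -0.0235, 0.0001, -0.0012, 0.0001]
[0.0229, 0.5939, -0.0234, 0.0001, -0.0012, 0.0001]
```

View pics/t6.png

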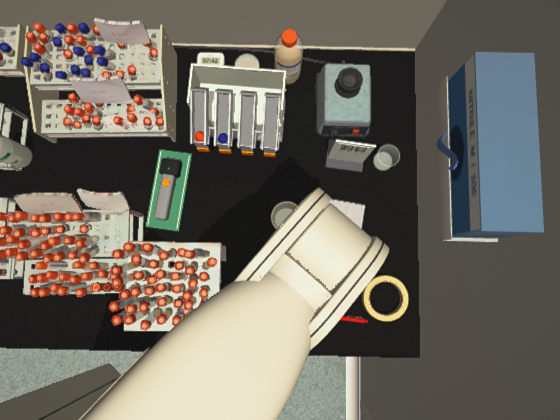

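View pics/s6.png

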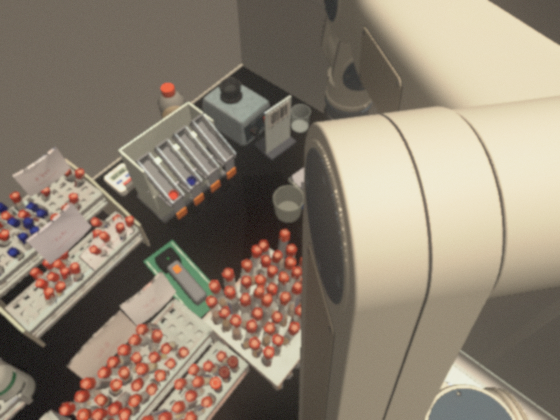

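Emit:
servo_tool([
  [[0.023,0.08,-0.023,0,-0.001,0,0],[0.023,0.18,-0.023,0,-0.001,0,0],[0.023,0.28,-0.023,0,-0.001,0,0],[0.023,0.38,-0.023,0,-0.001,0,0],[0.023,0.46,-0.023,0,-0.001,0,0],[0.023,0.52,-0.023,0,-0.001,0,0],[0.023,0.57,-0.023,0,-0.001,0,0],[0.023,0.594,-0.023,0,-0.001,0,0]],
])

```text
time_s: 17.65
tcp_pos: [438.0, -252.1, 26.9]
eef_rot: [[0.946, -0.0, -0.324], [0.324, 0.001, 0.946], [-0.0, -1.0, 0.001]]
force: [-0.6, 0.1, -0.2]
gripper_width: 42.3
```

Emit:
servo_tool([
  [[0,0,0,0,0,0,-0.2],[0,0,0,0,0,0,-0.4],[0,0,0,0,0,0,-0.6],[0,0,0,0,0,0,-0.8],[0,0,0,0,0,0,-1],[0,0,0,0,0,0,-1],[0,0,0,0,0,0,-1],[0,0,0,0,0,0,-1]],
], squeeze=70)

```text
time_s: 18.65
tcp_pos: [437.9, -253.3, 27.7]
eef_rot: [[0.946, 0.001, -0.323], [0.323, -0.001, 0.946], [0.0, -1.0, -0.001]]
force: [-2.3, -0.3, 6.6]
gripper_width: 10.8
```

```bash
python3 go.py 437 -254 50 .33; python3 - <<'E'
from h import *
i=cams.camera("top");cv2.imwrite("pics/t7.png",i);crop(i,(220,180,340,290),5,"t7c.png")
i=cams.camera("side");crop(i,(240,160,360,270),5,"s7c.png")
E
```

```text
t 18.65 p [ 437.87   -253.3118   27.6872] yaw 0.3291240581554636 w 10.777021138200364 F [-2.2915 -0.2808  6.5551] j [-0.6904  0.3339 -0.4345  0.8015 -0.0001 -1.0195]
[-0.0035, -0.0744, -0.0013, 0.0001, -0.0001, 0.0001]
```

View pics/s7c.png

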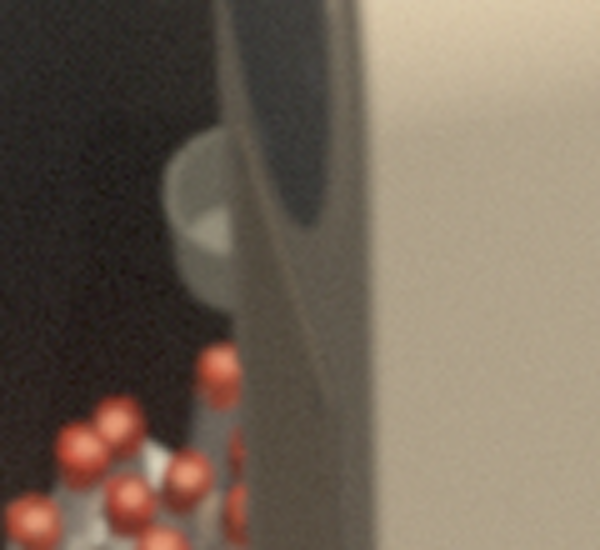

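View pics/t7c.png

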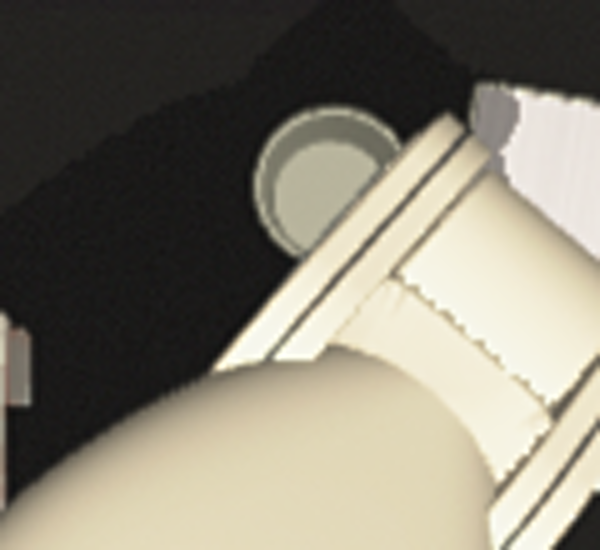

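```bash
python3 go.py 438 -253 60 .329 500 -240 75 .2 525 -180 75 .05 525 -27 75 -.055
```

```text
t 18.75 p [ 437.8574 -253.3038   27.6759] yaw 0.3291013705701814 w 11.434234585164932 F [-1.5111  0.0314  6.1271] j [-0.6904  0.3339 -0.4345  0.8015 -0.0001 -1.0195]
[0.0008, -0.1077, 0.0007, 0.0001, 0.0, 0.0001]
[0.2104, -0.1577, -0.0251, 0.0001, 0.0205, 0.0001]
[0.3539, -0.1577, 0.1372, 0.0001, 0.0444, 0.0001]
[0.5187, -0.1581, 0.6199, 0.0001, 0.0611, 0.0001]
```

Emit:
servo_tool([
  [[0,-0.03,0,0,0,0,-1],[0,-0.08,0,0,0,0,-1],[0.07,-0.13,-0.008,0,0.007,0,-1],[0.14,-0.158,-0.016,0,0.014,0,-1],[0.21,-0.158,-0.025,0,0.02,0,-1],[0.29,-0.158,0.06,0,0.032,0,-1],[0.35,-0.158,0.137,0,0.044,0,-1],[0.35,-0.158,0.137,0,0.044,0,-1]],
])

```text
time_s: 19.75
tcp_pos: [523.9, -178.4, 74.7]
eef_rot: [[0.998, -0.001, -0.055], [0.055, 0.001, 0.998], [-0.001, -1.0, 0.001]]
force: [-0.2, -0.3, -1.9]
gripper_width: 11.2
```

```bash
python3 go.py 525 -27 75 -.055 525 -26.6 52 -.055;  python3 - <<'E'
from h import *
i=cams.camera("top");crop(i,(180,110,360,270),3.5,"t8c.png")
E
```

```text
t 19.75 p [ 523.8655 -178.3552   74.6985] yaw 0.055023261347485614 w 11.224319298048202 F [-0.1633 -0.2805 -1.938 ] j [-0.4799  0.3566 -0.2537  0.9615  0.0002 -0.5349]
[0.0315, -0.0007, 0.5035, -0.0001, 0.0175, -0.0001]
[0.0317, 0.076, 0.5048, -0.0001, 0.0175, -0.0001]
```

View pics/t8c.png

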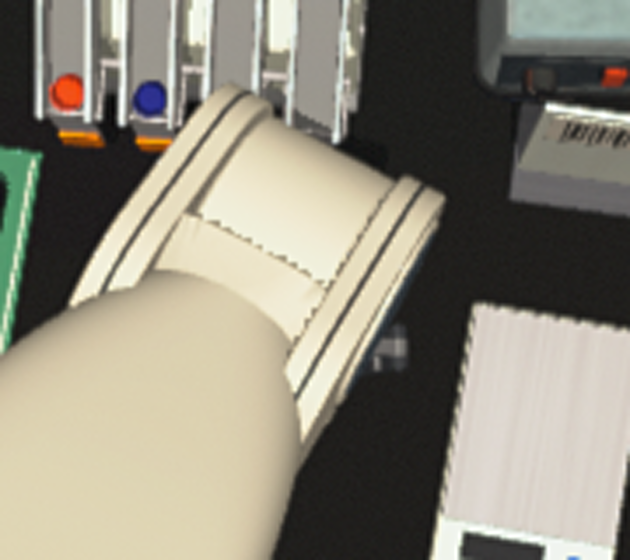

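Emit:
servo_tool([
  [[0.005,0,0.07,0,0.003,0,-1],[0.01,0,0.15,0,0.005,0,-1],[0.015,0,0.23,0,0.008,0,-1],[0.02,0.02,0.31,0,0.01,0,-1],[0.025,0.04,0.39,0,0.013,0,-1],[0.03,0.06,0.46,0,0.016,0,-1],[0.032,0.076,0.505,0,0.0175,0,-1],[0.032,0.076,0.505,0,0.0175,0,-1]],
])

```text
time_s: 20.8
tcp_pos: [525.0, -28.2, 51.6]
eef_rot: [[0.998, -0.001, 0.056], [-0.056, 0.0, 0.998], [-0.001, -1.0, -0.0]]
force: [0.1, -0.3, -1.2]
gripper_width: 11.2
```

```bash
python3 go.py 525 -26.6 52 -.055 561 -28.7 52 -.055 ;  python3 - <<'E'
from h import *
i=cams.camera("top");crop(i,(150,80,310,240),3.6,"t9c.png")
i=cams.camera("side");crop(i,(140,140,300,300),3.6,"s9c.png")
E
```

```text
t 20.8 p [525.0322 -28.2257  51.6358] yaw -0.055906292010160875 w 11.19845951376717 F [ 0.1255 -0.2685 -1.2025] j [-0.2133  0.3374 -0.3532  0.881  -0.0002 -0.1574]
[-0.0004, -0.0012, 0.0054, 0.0, -0.0001, -0.0001]
[0.1198, -0.0013, 0.0051, 0.0, -0.0001, -0.0001]
```

View pics/t9c.png

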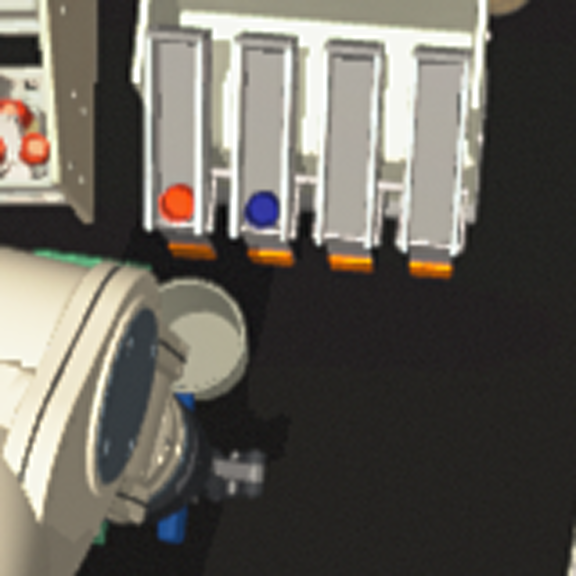

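View pics/s9c.png

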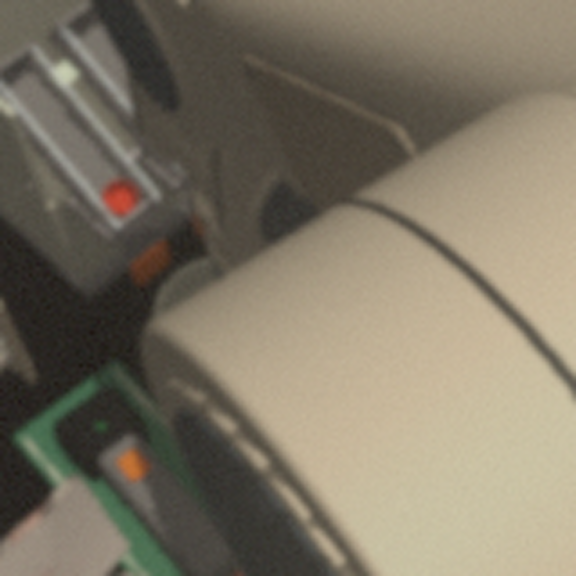

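```bash
python3 - <<'E'
from h import *
i=cv2.imread("pics/t9c.png")
for dz in (84,):
  pts=np.array([[proj("top",[613.9+36*np.cos(a),-33.2+36*np.sin(a),dz])] for a in np.linspace(0,6.28,60)])
  cv2.polylines(i,[((pts-[150,80]+.5)*3.6).astype(np.int32)],True,(0,255,0),1)
cv2.imwrite("pics/t9d.png",i)
E
```

```text
(no output)
```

View pics/t9d.png

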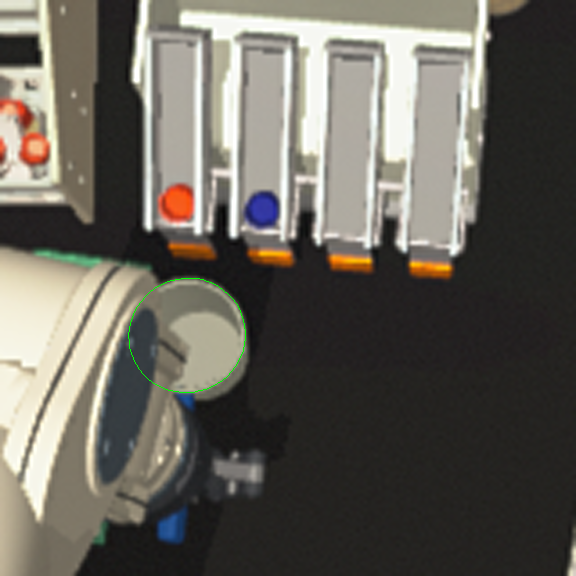

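Emit:
servo_tool([
  [[0.02,0,0,0,0,0,-1],[0.04,0,0,0,0,0,-1],[0.06,0,0,0,0,0,-1],[0.075,0,0,0,0,0,-1],[0.09,0,0,0,0,0,-1],[0.105,0,0,0,0,0,-1],[0.12,0,0,0,0,0,-1],[0.127,0,0,0,0,0,-1]],
])

```text
time_s: 21.9
tcp_pos: [563.4, -30.5, 51.7]
eef_rot: [[0.998, -0.001, 0.057], [-0.057, 0.0, 0.998], [-0.001, -1.0, 0.0]]
force: [-3.5, 0.1, -2.9]
gripper_width: 11.4
```

```bash
cat > l.py <<'E'
from h import *; import sys
s=telemetry.observe();print(s["time_s"],s["tcp_pos"],s["force"],s["gripper_width"])
n=sys.argv[1]
a=cams.camera("top")[90:230,160:300];b=cams.camera("side")[140:280,140:280]
cv2.imwrite(f"pics/{n}.png",cv2.resize(np.hstack([a,b]),None,fx=2.8,fy=2.8,interpolation=cv2.INTER_CUBIC))
E
python3 l.py p1
```

```text
21.9 [563.3506 -30.4692  51.694 ] [-3.5     0.0735 -2.8823] 11.383644680817449
```

View pics/p1.png

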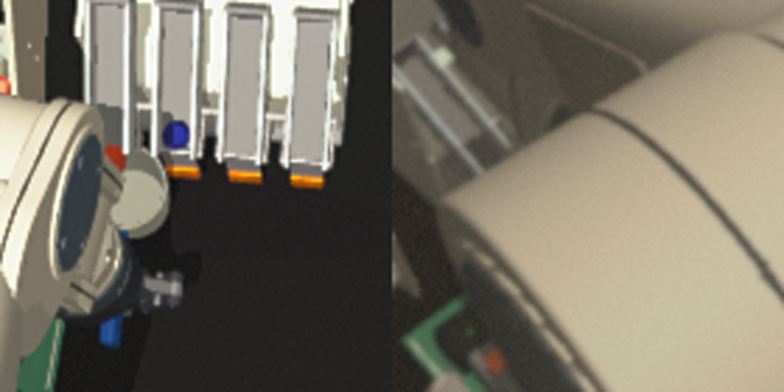

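Emit:
servo_tool([
  [[0,0,0,0,0,0,-1],[0,0,0,0,0,0,-1],[0.002,0,0,0,0,0,-1],[0.004,0,0,0,0,0,-1],[0.004,0,0,0,0,0,-1],[0.004,0,0,0,0,0,-1],[0.004,0,0,0,0,0,-1],[0.004,0,0,0,0,0,-1]],
])

```text
time_s: 23.0
tcp_pos: [564.4, -30.6, 51.8]
eef_rot: [[0.998, -0.0, 0.057], [-0.057, 0.0, 0.998], [-0.0, -1.0, 0.0]]
force: [-4.2, 1.2, -5.6]
gripper_width: 11.2
```

```bash
python3 l.py p2; python3 go.py 565 -80 52 -.056
```

```text
23.0 [564.4199 -30.5638  51.7618] [-4.2263  1.1661 -5.6253] 11.15858208553505
t 23.1 p [564.4303 -30.5766  51.8   ] yaw -0.05712147327945121 w 10.664164440923416 F [-4.2204 -0.3309 -5.2202] j [-0.2026  0.395  -0.2586  0.9175 -0.     -0.1454]
[0.0113, -0.0007, -0.1644, -0.0, -0.0002, -0.0]
```

View pics/p2.png

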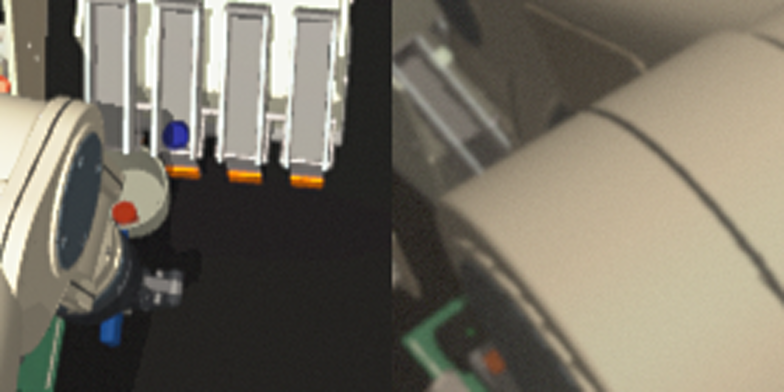

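```bash
python3 - <<'E'
from h import *
for z in(45,60,84,95):
  p=pl("top",204.6,166.1,z);print(z,p,np.hypot(*(p[:2]-[653.2,-35.6])))
crop(cams.camera("top"),(180,130,240,190),10,"p2z.png")
E
```

```text
45 [637.3026 -32.9234  45.    ] 16.121122991303576
60 [634.0224 -35.4486  60.    ] 19.178174365393712
84 [628.7741 -39.4889  84.    ] 24.73353565138059
95 [626.3686 -41.3407  95.    ] 27.438623170579586
```

View pics/p2z.png

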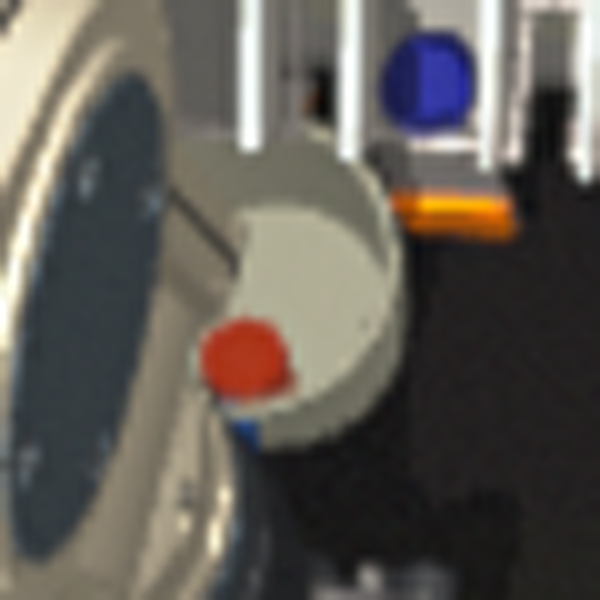

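Emit:
servo_tool([
  [[-0.03,0,0,0,0,0,-1],[-0.06,0,0,0,0,0,-1],[-0.09,0,0,0,0,0,-1],[-0.12,0,-0.01,0,0,0,-1],[-0.14,0,-0.06,0,0,0,-1],[-0.14,0,-0.11,0,0,0,-1],[-0.14,0,-0.15,0,0,0,-1],[-0.14,0,-0.163,0,0,0,-1]],
])

```text
time_s: 24.15
tcp_pos: [520.1, -78.3, 51.8]
eef_rot: [[0.998, 0.0, 0.059], [-0.059, -0.0, 0.998], [0.0, -1.0, -0.0]]
force: [0.9, -0.4, -1.3]
gripper_width: 11.0
```

```bash
python3 l.py p3; python3 go.py 561.5 -80 51.7 -.057
```

```text
24.15 [520.0617 -78.3087  51.8238] [ 0.8761 -0.3821 -1.3223] 11.033000057040105
t 24.25 p [519.9675 -77.6625  51.7514] yaw -0.05808017378184948 w 11.059584101153122 F [ 0.5275 -0.4479 -1.8887] j [-0.308   0.3368 -0.3538  0.8803  0.0001 -0.2499]
[0.1387, 0.0002, 0.0003, -0.0, -0.0002, -0.0]
```

View pics/p3.png

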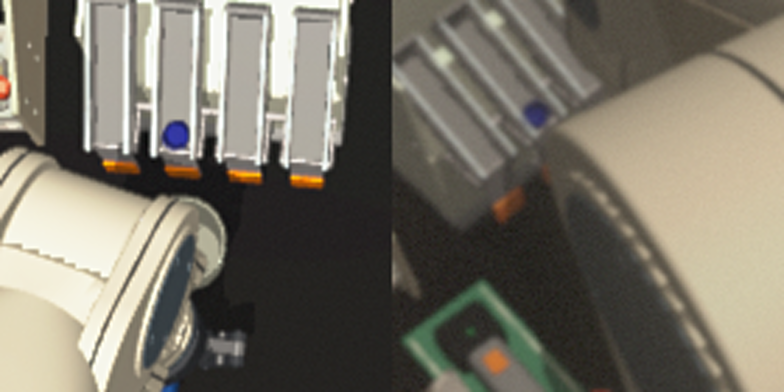

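Emit:
servo_tool([
  [[0.02,0,0.006,0,0,0,-1],[0.04,0,0.006,0,0,0,-1],[0.06,0,0.006,0,0,0,-1],[0.08,0,0.006,0,0,0,-1],[0.1,0,0.006,0,0,0,-1],[0.115,0,0.006,0,0,0,-1],[0.13,0,0.006,0,0,0,-1],[0.138,0,0.006,0,0,0,-1]],
])

```text
time_s: 25.25
tcp_pos: [561.1, -77.5, 51.7]
eef_rot: [[0.998, -0.001, 0.057], [-0.057, 0.0, 0.998], [-0.001, -1.0, 0.0]]
force: [-2.9, -0.2, -3.9]
gripper_width: 10.5
```

Emit:
servo_tool([
  [[0,0,0,0,0,0,-1],[0,0,0,0,0,0,-1],[0,0,0,0,0,0,-1],[0,0,0,0,0,0,-1],[0,0,0,0,0,0,-1],[0,0,0,0,0,0,-1],[0,0,0,0,0,0,-1],[0,0,0,0,0,0,-1]],
])

```text
time_s: 26.25
tcp_pos: [561.2, -77.5, 51.8]
eef_rot: [[0.998, -0.0, 0.057], [-0.057, 0.0, 0.998], [-0.0, -1.0, 0.0]]
force: [-4.0, 0.4, -4.8]
gripper_width: 10.9
```

```bash
python3 l.py p4
```

```text
26.25 [561.1993 -77.5457  51.833 ] [-4.0117  0.3719 -4.8195] 10.934418189824822
```

View pics/p4.png

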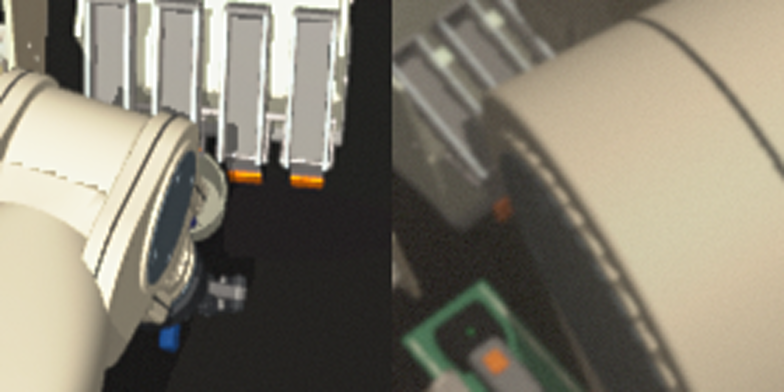

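Emit:
servo_tool([
  [[-0.03,0,0,0,0,0,-1],[-0.06,0,0,0,0,0,-1],[-0.09,0,0,0,0,0,-1],[-0.12,0,-0.01,0,0,0,-1],[-0.13,-0.02,-0.06,0,0,0,-1],[-0.13,-0.05,-0.13,0,0,0,-1],[-0.13,-0.08,-0.2,0,0,0,-1],[-0.13,-0.09,-0.27,0,0,0,-1]],
])

```text
time_s: 27.35
tcp_pos: [518.1, -158.1, 79.8]
eef_rot: [[0.998, 0.002, 0.057], [-0.057, -0.001, 0.998], [0.002, -1.0, -0.001]]
force: [-0.3, -0.1, -1.5]
gripper_width: 10.8
```

```bash
python3 go.py 520 -250 79 -.057 408.7 -335.4 79 -.057; python3 - <<'E'
from h import *
i=cams.camera("top");crop(i,(180,110,360,270),3.5,"t10.png")
E
```

```text
t 27.35 p [ 518.0627 -158.1094   79.8024] yaw -0.057492137793282244 w 10.815176930969008 F [-0.2583 -0.1383 -1.5449] j [-0.4511  0.3326 -0.2766  0.9598 -0.0001 -0.3936]
[0.024, 0.003, -0.3054, 0.0001, -0.0001, 0.0002]
[-0.33, 0.0027, -0.6109, 0.0001, -0.0001, 0.0002]
```

View pics/t10.png

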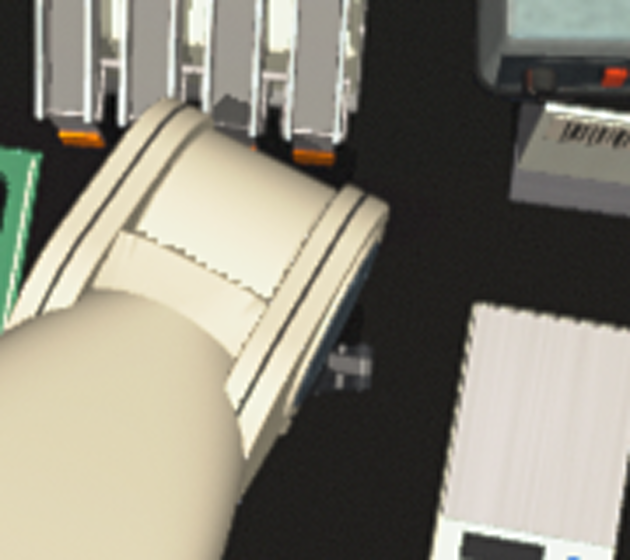

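Emit:
servo_tool([
  [[0,0,-0.07,0,0,0,-1],[0,0,-0.15,0,0,0,-1],[-0.05,0,-0.23,0,0,0,-1],[-0.11,0,-0.32,0,0,0,-1],[-0.17,0,-0.41,0,0,0,-1],[-0.23,0,-0.49,0,0,0,-1],[-0.29,0,-0.56,0,0,0,-1],[-0.33,0,-0.611,0,0,0,-1]],
])

```text
time_s: 28.4
tcp_pos: [407.3, -335.0, 78.6]
eef_rot: [[0.998, -0.0, 0.058], [-0.058, 0.0, 0.998], [-0.0, -1.0, 0.0]]
force: [0.4, -0.5, -1.3]
gripper_width: 11.1
```

```bash
python3 go.py  408.7 -335.4 52 -.057  408.7 -335.4 47.7 -.057; python3 - <<'E'
from h import *
i=cams.camera("top");crop(i,(240,150,420,310),3.5,"t11.png")
i=cams.camera("side");crop(i,(240,90,420,250),3.5,"s11.png")
E
```

```text
t 28.4 p [ 407.2784 -334.9551   78.6069] yaw -0.05790611719509088 w 11.087416307823792 F [ 0.3755 -0.5013 -1.2677] j [-0.8474  0.3132 -0.31    0.948  -0.0001 -0.7895]
[0.0049, 0.0887, -0.0012, -0.0, -0.0001, -0.0001]
[0.0049, 0.103, -0.0012, -0.0, -0.0001, -0.0001]
```

View pics/t11.png

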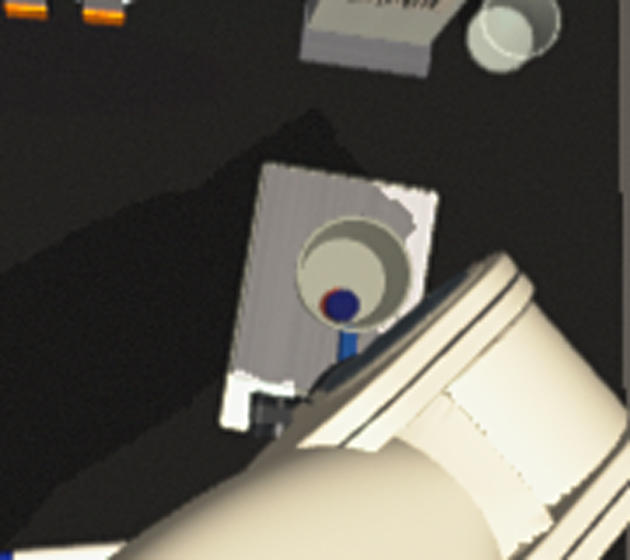

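View pics/s11.png

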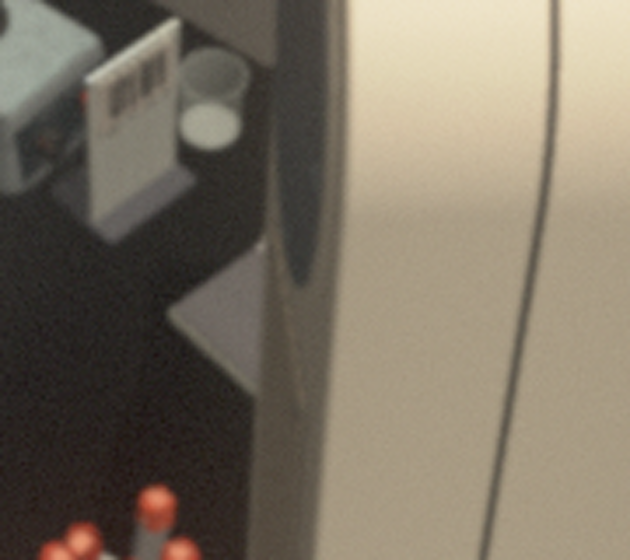

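Emit:
servo_tool([
  [[0.005,0.015,-0.001,0,0,0,-1],[0.005,0.03,-0.001,0,0,0,-1],[0.005,0.045,-0.001,0,0,0,-1],[0.005,0.06,-0.001,0,0,0,-1],[0.005,0.075,-0.001,0,0,0,-1],[0.005,0.085,-0.001,0,0,0,-1],[0.005,0.09,-0.001,0,0,0,-1],[0.005,0.094,-0.001,0,0,0,-1]],
])

```text
time_s: 29.5
tcp_pos: [409.9, -334.0, 50.6]
eef_rot: [[0.998, 0.0, 0.057], [-0.057, -0.0, 0.998], [0.0, -1.0, -0.0]]
force: [-0.3, 0.2, -1.0]
gripper_width: 11.2
```

```bash
python3 go.py  408.7 -335.4 47.7 -.057; python3 - <<'E'
from h import *
i=cams.camera("top")
crop(i,(290,190,380,270),7,"t12.png")
p=proj("top",[408.7+88.8,-335.4-5.1,82]);print((p-[290,190]+.5)*7)
E
```

```text
t 29.5 p [ 409.9216 -333.9902   50.647 ] yaw -0.05712216877190478 w 11.198929937490007 F [-0.2615  0.1994 -1.0141] j [-0.8425  0.3423 -0.3484  0.88    0.     -0.7853]
[-0.0038, 0.0098, -0.0049, 0.0, -0.0, 0.0]
[348.279 270.137]
```

View pics/t12.png

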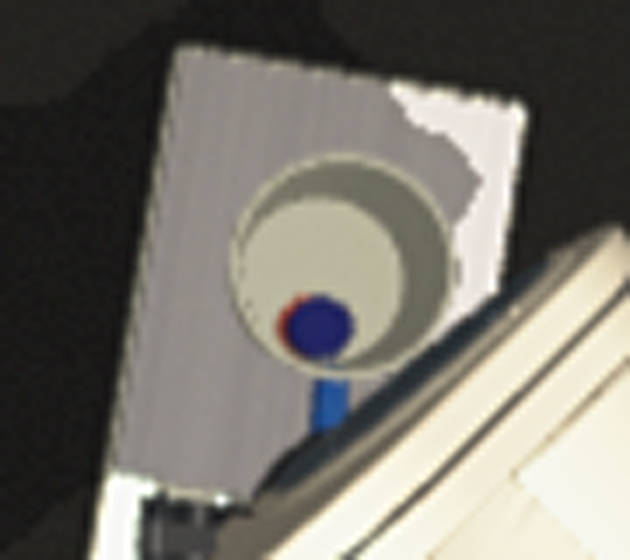

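Emit:
servo_tool([
  [[-0.002,0.002,-0.004,0,0,0,-1],[-0.003,0.004,-0.004,0,0,0,-1],[-0.003,0.006,-0.004,0,0,0,-1],[-0.003,0.008,-0.004,0,0,0,-1],[-0.003,0.009,-0.004,0,0,0,-1],[-0.003,0.01,-0.004,0,0,0,-1],[-0.003,0.01,-0.004,0,0,0,-1],[-0.003,0.01,-0.004,0,0,0,-1]],
])

```text
time_s: 30.55
tcp_pos: [408.9, -335.1, 47.9]
eef_rot: [[0.998, -0.0, 0.057], [-0.057, -0.0, 0.998], [-0.0, -1.0, -0.0]]
force: [-3.4, 0.5, 4.4]
gripper_width: 11.3
```

Emit:
servo_tool([
  [[0,0,0,0,0,0,-0.7],[0,0,0,0,0,0,-0.6],[0,0,0,0,0,0,-0.5],[0,0,0,0,0,0,-0.4],[0,0,0,0,0,0,-0.3],[0,0,0,0,0,0,-0.2],[0,0,0,0,0,0,-0.1],[0,0,0,0,0,0,0]],
], squeeze=20)

```text
time_s: 31.55
tcp_pos: [408.9, -335.1, 47.7]
eef_rot: [[0.998, 0.0, 0.057], [-0.057, 0.0, 0.998], [0.0, -1.0, 0.0]]
force: [0.6, -0.9, 0.4]
gripper_width: 42.7
```

Emit:
servo_tool([
  [[0,-0.02,0,0,0,0,0],[0,-0.06,0,0,0,0,0],[0,-0.12,0,0,0,0,0],[0,-0.2,0,0,0,0,0],[0,-0.32,0,0,0,0,0],[0,-0.44,0,0,0,0,0],[0,-0.55,0,0,0,0,0],[0,-0.6,0,0,0,0,0]],
])

```text
time_s: 32.55
tcp_pos: [409.2, -335.4, 230.2]
eef_rot: [[0.998, 0.002, 0.057], [-0.057, -0.002, 0.998], [0.002, -1.0, -0.002]]
force: [-0.9, 0.3, 0.6]
gripper_width: 42.4
```

```bash
python3 go.py 560 -60 230 0
```

```text
t 32.55 p [ 409.2421 -335.4428  230.1644] yaw -0.0570827839830057 w 42.35737415529618 F [-0.8576  0.2934  0.6118] j [-0.8453  0.2211 -0.032   1.3144 -0.     -0.7882]
[0.4493, -0.0006, 0.9453, 0.0004, -0.0091, 0.0003]
```

Now I move the arm aside so the whole scene can be seen.

Emit:
servo_tool([
  [[0.05,0,0.1,0,0,0,0],[0.1,0,0.22,0,0,0,0],[0.17,0,0.35,0,0,0,0],[0.23,0,0.48,0,0,0,0],[0.3,0,0.61,0,0,0,0],[0.36,0,0.74,0,0,0,0],[0.42,0,0.86,0,0,0,0],[0.45,0,0.94,0,0,0,0]],
])

```text
time_s: 33.55
tcp_pos: [560.2, -59.5, 227.1]
eef_rot: [[0.998, -0.001, 0.056], [-0.056, 0.0, 0.998], [-0.001, -1.0, 0.0]]
force: [-0.6, -0.1, -0.6]
gripper_width: 42.6
```

```bash
python3 go.py; python3 - <<'E'
from h import *
i=cams.camera("top");cv2.imwrite("pics/t13.png",i);crop(i,(280,180,380,290),5,"t13c.png")
i=cams.camera("side");crop(i,(240,110,400,250),4,"s13.png")
E
```

```text
t 33.55 p [560.2452 -59.5208 227.1451] yaw -0.055827130579565454 w 42.61604079680703 F [-0.6066 -0.0948 -0.585 ] j [-0.2548  0.2834  0.0457  1.334   0.0001 -0.199 ]
```

View pics/t13.png

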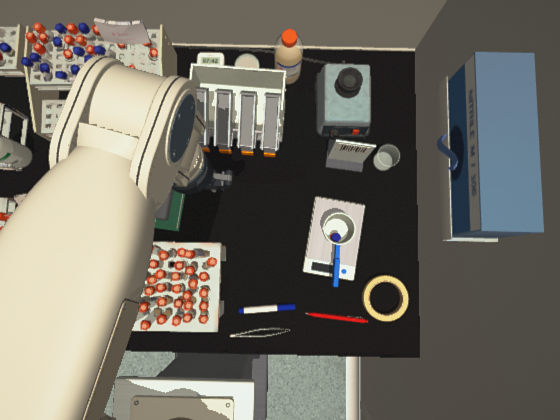

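View pics/t13c.png

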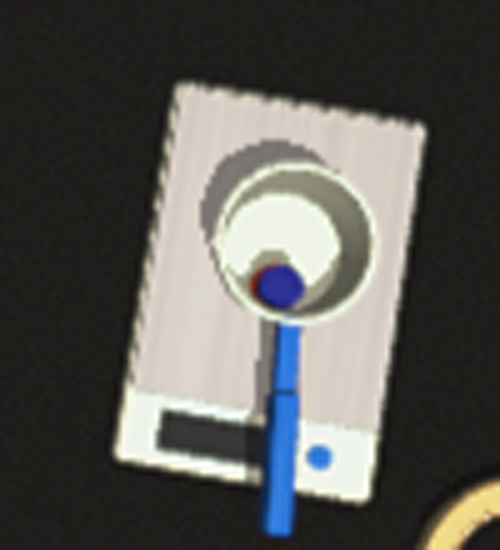

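View pics/s13.png

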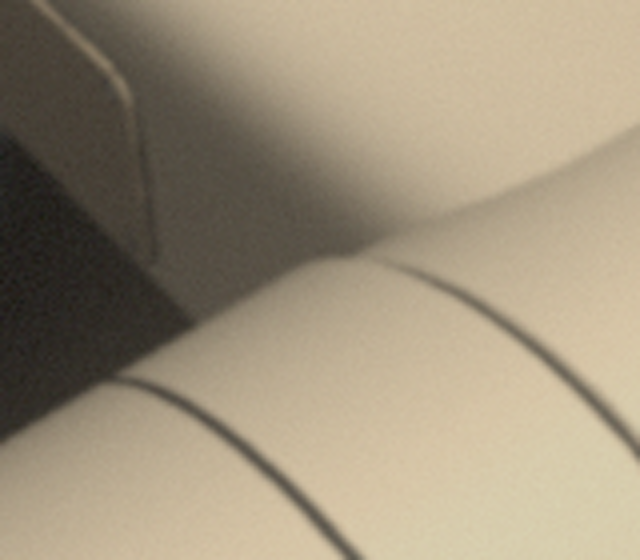

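```bash
python3 - <<'E'
from h import *
cr=lambda x,y:(x/5+280-.4,y/5+180-.4)
print("cup",pl("top",*cr(297,243),80))
q=np.array([pl("top",*cr(*p),20)[:2] for p in[(178,84),(426,125),(380,430),(133,388)]]);print("pan",q.mean(0))
t=cv2.imread("pics/t6.png");_,a=mask(t,(12,150,120),(25,255,255),(150,165,185,215),3);print(pl("top",*a[0][1],36),"expect scanner origin+11.5 along -.117")
ctrl.sign_off()
E
```

```text
cup [ 497.4147 -340.2231   80.    ]
pan [ 496.4534 -340.3729]
[599.6421  57.3921  36.    ] expect scanner origin+11.5 along -.117
the job is handed in; nothing more can be done
```

The job is done and handed in at about 34 s of the 210 s allowed; `sign_off` gave no verdict.

- **Scan:** I held the scanner about 70 mm in front of the label, square to it, for just over 3 s. The arm hid the scanner there, so I could not see the aim directly. Back over the mat, its pose in the gripper matched the expected outline to about a pixel, so I trusted the aim.
- **Scanner on mat:** It lies let go along the mat. By the orange mark on its grip, its middle is about 1 mm from the mat's centre.
- **Caps:** Only lanes 1 (red) and 2 (dark blue) held a cap. I caught both in the raised cup; none fell beside it. The blue one is lying on the red one inside the cup.
- **Cup on pan:** I lowered it slowly, with a touch-down force change of about 5 N. It measures about 1 mm from the pan's middle and looks upright with both caps inside.
- **Other things:** The tape roll, pen and marker look unmoved, and the gripper is clear of everything.

Two checks were limited. The arm blocked the side camera for the final look at the cup, so that rests on the top camera alone. The scanner was also partly hidden in the last picture, so its placement comes from an earlier one, after it was let go.

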